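# Lock the heel form into the bench jack and hold it

### The job

On the bench jack, turn both clamp knobs clockwise to their end stops, so that their tongues swing clear of the slotted socket. Then take the broad D-shaped wooden heel form from the rack, push its T-shaped bayonet foot down through the slot against the spring, twist it clockwise about a quarter turn to its stop against the return spring, and finish holding it there in the gripper, upright (let go, it springs back). Leave everything else on the bench where it is.

Things in the scene. Friction and masses are not known exactly. Their poses are not given: they have to be found in the camera images.
- mouth (a point): Centre of the slot in the steel plate on top of the jack's socket, on the plate's upper face, 70 mm above the bench. x: along the slot, z up. Slot 40 mm long (x), 14 mm wide (y), through the 8 mm plate. The foot drops onto a keyed spring seat 12 mm below the plate's upper face; it can only turn once that seat is pushed 4 mm down (7 to 9 mm is comfortable), and is then caught under the plate.
- jack: The bench jack, bolted down, origin under its centre, z up: base 100 x 270 x 12 mm; in the middle the socket housing, 80 x 80 mm and 70 mm high; a clamp knob 100 mm from the centre on either side along y.
- seat_press (a joint): how far the keyed spring seat in the socket is pushed down, m: 0 at rest, 0.010 at the bottom; spring 5 N at first, 13 N at the bottom; it turns with the foot
- seat_turn (a joint): turn of the spring seat, rad: 0 at rest (key along the slot), growing clockwise seen from above to a stop at 1.4; a return spring resists with 0.04 N m at first and 0.14 N m at the stop. The foot has about 0.1 rad of play in the key, so the form itself turns about 1.5 rad.
- knob_l (a joint): turn of the clamp knob on the jack's +y side, rad: 0 to 0.15 at the start (its tongue lies across the slot), growing clockwise seen from above to the end stop at 1.35; friction about 0.07 N m, stays where it is left
- knob_r (a joint): the same for the clamp knob on the jack's -y side
- knob_l_grip (a point): Point to grip, on the axis of the knob on the jack's +y side, 101 mm above the bench; turns with the knob, z up. An upright black bar 42 mm long (y), 12 mm thick (x), 35 mm high (top 12 mm above this point) on a 34 mm steel disc (top 22 mm below it). From the disc a flat steel tongue, 12 mm wide and 110 mm long, reaches over the socket towards this point's -y.
- knob_r_grip (a point): The same on the knob on the jack's -y side; its tongue reaches in the direction of this point's +y axis.
- form_mid (a point): Centre of the heel form, a light wooden block, D-shaped from above: 58 mm long (x -34, the round end, to +24, flat), 44 mm wide between flat sides (y), 50 mm high (25 mm above and below this point); 0.1 to 0.2 kg. z up. Stands upright in the rack, its foot in a hole. Below the wood: 3 mm steel plate, resting on the rack's top, then the bayonet foot, all on this vertical axis.
- form_foot (a point): Centre of the underside of the heel form's bayonet foot, 54 mm below form_mid, same axes. The foot: a round stem, 10 mm thick and 18 mm long, ending in a T-head, a steel bar 35 mm long (x), 10 mm wide (y) and 8 mm high.
- rack: Fixed wooden rack block 100 x 215 x 40 mm, origin under its centre, with two places 57 mm either side of the centre along its y axis, each a hole 44 x 22 mm and 32 mm deep. One holds the heel form, the other the slim heel, either way round.
- slim_mid (a point): centre of the slim round tapering wooden heel in the rack's other place, 62 mm high and 48 down to 28 mm in diameter; leave alone
- hammer_grip (a point): handle of the hammer lying on the bench; leave alone
- awl_grip (a point): handle of the awl lying on the bench; leave alone
- brush_grip (a point): handle of the brush lying on the bench; leave alone
There are look-alikes about, which are no part of the job. What is shaped like the part that bears form_mid but purple or red is not meant.

How it is judged (in metres and radians):
On the way, in this order (a step that is already met when the one before it is completed fails the run):
1. both clamp knobs are turned clockwise to their end stops (value of joint each of knob_l, knob_r above 1.25 rad), for 0.1 s.
2. the heel form's foot is through the slot and pushes the spring seat down (horizontal distance between form_foot and mouth below 0.006 m and angle between form_mid's own z axis and vertical below 0.12 rad and z of form_foot in the frame of mouth below -0.014 m and value of joint seat_press above 0.004 m).
At the end, for the whole second after the job is handed in: Gripper holds the form (over 3 N); form upright within 0.12 rad, foot within 6 mm of the slot centre and 14.5 to 26 mm below the plate top, form within 0.35 rad of square across the slot, seat pressed over 3 mm and turned over 1.2 rad; both knobs over 1.2 rad (value of joint each of knob_l, knob_r, seat_turn above 1.2 rad and horizontal distance between form_foot and mouth below 0.006 m and angle between form_mid's own z axis and vertical below 0.12 rad and z of form_foot in the frame of mouth between -0.026 and -0.0145 m and value of joint seat_press above 0.003 m and angle between the x axis of form_mid and the y axis of mouth, either way round below 0.35 rad and contact force between the fingers and form above 3 N); the arm keeps its last pose, push and grip.
It fails at once if a bystander is moved more than 30 mm (distance of any of slim_mid, hammer_grip, awl_grip, brush_grip from where it was at the start of the episode above 0.03 m).
It also fails if it takes over 64 s, if anything falls off the work surface, if the arm or the gripper's body presses on something with over 40 N, if the wrist force passes 120 N, or if a joint passes its speed limit or range.

### The arm

A 7-joint arm with a two-finger parallel gripper is mounted at the origin on the work surface. World frame = base frame: x ahead of the robot, y to its left, z up, the work surface at z = 0. Lengths are in mm, angles in rad, forces in N, time in s.
With the tool pointing down it reaches from about 400 to 875 mm from the base axis. Payload 4.4 kg.
Tool frame: the origin (TCP) lies on the centre line of the jaws, within the pads' length; the fingertips stand 8 mm ahead of it and the grasp point (between the pads) lies 11 mm behind it; x points along the fingers, z is the direction in which the jaws open and shut, and the axes are right-handed (so a half turn about x gives the same grasp; the last joint's range is limited). The gripper opens to 85 mm and grips with 20 to 120 N. Pads are 22 mm wide; open, the fingers measure 114 mm over their backs; the gripper's body (76 mm by 85 mm) begins 54 mm behind the grasp point. The pads swing forward as they close: fully open they stand 13 mm farther back than shut.
Start: joints at [-1.212, 0.628, 0.038, 1.517, -0.027, 0.996, -0.02], TCP at [267.869, 592.253, 239.313] pointing down, gripper open.
Joint ranges: [-3.06, 3.06], [-0.37, 2.12], [-1.25, 1.32], [0.18, 2.47], [-1.1, 4.24], [0.23, 1.98], [-2.94, 2.94]. Speed limits (rad/s): [2.57, 2.57, 3.14, 3.14, 3.14, 3.14, 3.14].

### API

Orientations are given as [roll, pitch, yaw] about the fixed x, y, z axes, in that order (R = Rz(yaw) Ry(pitch) Rx(roll)).
In Python, from cell import ctrl, get_image, camera_params gives the robot as it stands. The module is installed in compiled form; this text tells all that it offers.
- The arm moves only by the shell command python3 -m handwheel 'ROWS'. ROWS is text: rows parted by semicolons, each of 7 numbers parted by spaces: the opening, from -1 (shut) to 1 (fully open), then the shift along the tool's x, y, z in mm, then the turn, a rotation vector about the tool's x, y, z in rad. In form: grip x y z wx wy wz; .... A call has 1 to 10 rows; each row shifts and turns the pose as measured when the row begins, along the tool's axes as they then stand; what a row does not reach is not made up. A row lasts 1/10 s, in which the tool goes at most 50 mm and 8.59 degrees, less where a joint would pass 70% of its speed; a pose out of reach is approached as far as the arm can. A call with a gripper value outside its range is refused whole. The fingers move at their own pace and stop on an object; the grip force is fixed at half the most. Time passes only in rows, so rows that do not move let the fingers close. It gives the time, the measured TCP pose, the force and the opening at its end, in the units of the state.
- ctrl.read_state(): the state, without advancing time (a new reading comes with each control period).
- get_image(name): name is "scene" or "top" or "wrist"; returns the picture (400x640x3 uint8, blue, green, red); there is no depth.
- camera_params(name): a dict with "fx", "fy", "cx", "cy" (pixels), "k1" (the pictures are not rectified: a ray, as slopes to the right and down, at radius r is drawn at 1 + k1 r^2 times it, then the intrinsics apply), "eye" and "orientation" of the camera in the world. Camera axes: x right, y up, looking along -z (the intrinsics and any distortion apply to the point x, -y, -z); pixel columns grow to the right and rows downward; lengths in mm; the calibration is good to about 2 mm. A picture is of the moment at which its call begins: read the wrist's pose just before it. camera_params takes no time and is no camera call; for the wrist camera it gives the pose at the moment of the call.
- ctrl.finish_job(): hands the job in, once; it reports no verdict.
The state is a dict: "clock": time; "qpos": joint angles; "qd": joint speeds; "tau": joint torques, N m; "eef_pos": TCP position; "tool_rot": TCP orientation; "force": force on the tool from outside, world axes, zero at the start; "torque": the same for the moment, N m; "width": finger opening in mm.
Only numpy, scipy, OpenCV 4.12 (cv2) and the standard library are available. Lean on these libraries where they do the work, as an engineer would, in place of code of your own. Each camera call takes 0.05 s, during which the arm holds its last target.

## Working session

There is one attempt and no reset: what is moved stays moved. The work goes in short steps, Python scripts to look and compute and a shell command to move; the robot and the scene stay as the last step left them, time stands still between calls to the robot, and variables do not carry over. Pictures are saved under pics/ and viewed, and the job is handed in when it is done.

```bash
mkdir -p pics; python3 - <<'E'
from cell import ctrl,get_image,camera_params
import cv2
print(ctrl.read_state())
for n in("scene","top"):
    print(n,camera_params(n)); cv2.imwrite(f"pics/{n}0.png",get_image(n))
E
```

```text
{'clock': 0.0, 'qpos': array([-1.21177397,  0.62931298,  0.03846132,  1.51840858, -0.02699126,
        0.99628846, -0.01999861]), 'qd': array([ 0.00118653,  0.00082842,  0.00034721, -0.00026215,  0.00055361,
        0.00158838,  0.00127145]), 'tau': array([ 1.31502375e-04, -5.63396394e+01,  1.22624103e+00, -1.93462050e+01,
        1.10093103e-02,  1.02053408e-02,  1.01073454e-05]), 'eef_pos': array([267.63221813, 591.65882782, 238.39793417]), 'tool_rot': array([-3.11900677,  1.5688975 , -1.97304322]), 'force': array([-0.50447311,  0.40286501,  0.15753591]), 'torque': array([-0.00056876,  0.00211166,  0.04068457]), 'width': 85.38555779162358}
scene {'fx': 411.08259343972736, 'fy': 411.08259343972736, 'cx': 319.20847758959604, 'cy': 203.22893445732333, 'k1': 0.01618239819181371, 'eye': array([1056.04514554, -260.60782522,  883.24486599]), 'orientation': array([0.63924582, 0.01708869, 1.21318141])}
top {'fx': 501.0120708170224, 'fy': 501.0120708170224, 'cx': 322.97869228983615, 'cy': 199.8863035453308, 'k1': -0.011988971741832829, 'eye': array([ 406.77505013, -105.57556422, 1623.03973952]), 'orientation': array([ 0.07308478,  0.02598346, -1.590219  ])}
```

View pics/scene0.png

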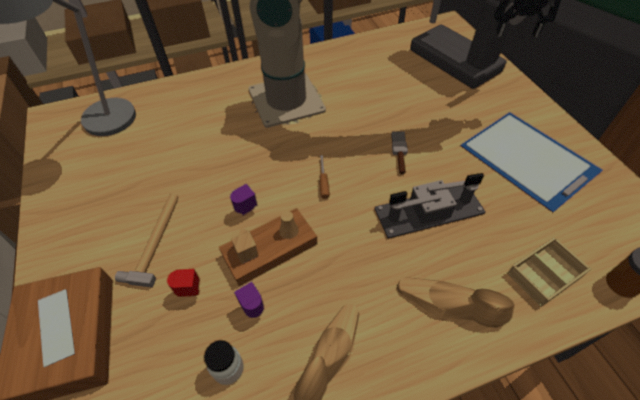

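View pics/top0.png

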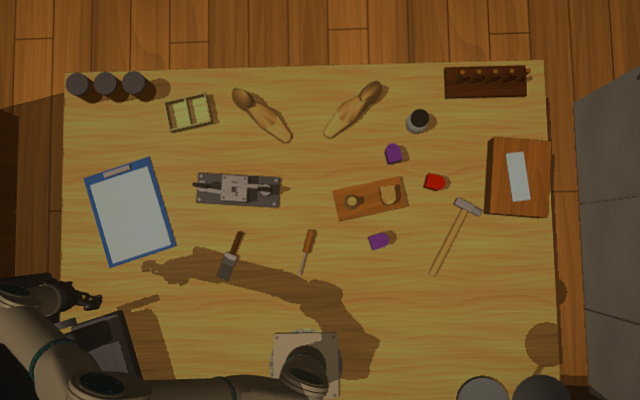

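```bash
cat > h.py <<'E'
import numpy as np,cv2
from scipy.spatial.transform import Rotation as Ro
from cell import ctrl,get_image,camera_params
def R(o): return Ro.from_euler('xyz',o).as_matrix()
def pix2w(c,u,v,z):
    if isinstance(c,str): c=camera_params(c)
    d=np.array([(u-c['cx'])/c['fx'],(v-c['cy'])/c['fy']]); s=d.copy()
    for _ in range(10): s=d/(1+c['k1']*(s@s))
    ray=R(c['orientation'])@np.array([s[0],-s[1],-1]); e=np.array(c['eye'])
    return e+ray*(z-e[2])/ray[2]
def w2pix(c,p):
    if isinstance(c,str): c=camera_params(c)
    q=R(c['orientation']).T@(np.array(p)-c['eye']); s=np.array([q[0],-q[1]])/-q[2]
    s=s*(1+c['k1']*(s@s)); return np.array([c['fx']*s[0]+c['cx'],c['fy']*s[1]+c['cy']])
def crop(im,u0,v0,u1,v1,k,name):
    cv2.imwrite(name,cv2.resize(im[v0:v1,u0:u1],None,fx=k,fy=k,interpolation=cv2.INTER_CUBIC))
E
python3 - <<'E'
from h import *
t=cv2.imread('pics/top0.png');s=cv2.imread('pics/scene0.png')
t=cv2.convertScaleAbs(t,alpha=1.6)
crop(t,185,160,295,215,7,'pics/tj.png');crop(t,325,165,415,230,8,'pics/tr.png')
crop(s,365,160,495,245,6,'pics/sj.png');crop(s,210,180,330,290,5,'pics/sr.png')
E
```

```text
(no output)
```

View pics/tj.png

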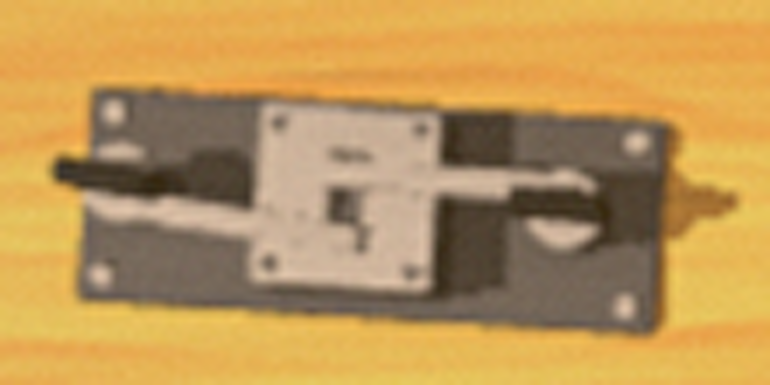

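View pics/tr.png

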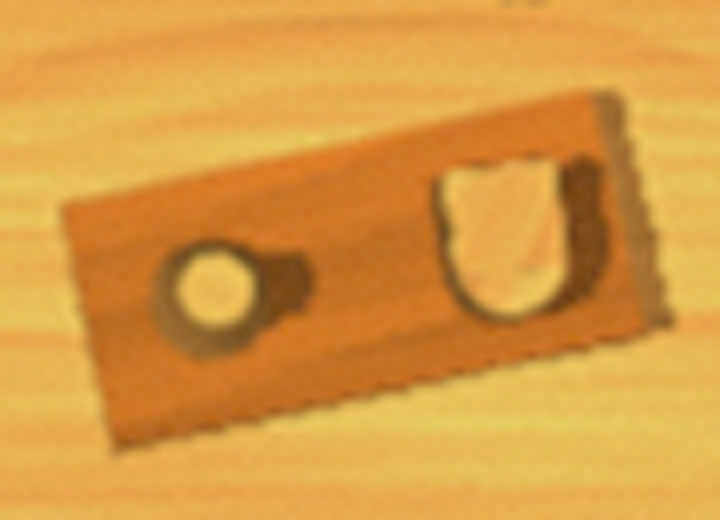

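View pics/sj.png

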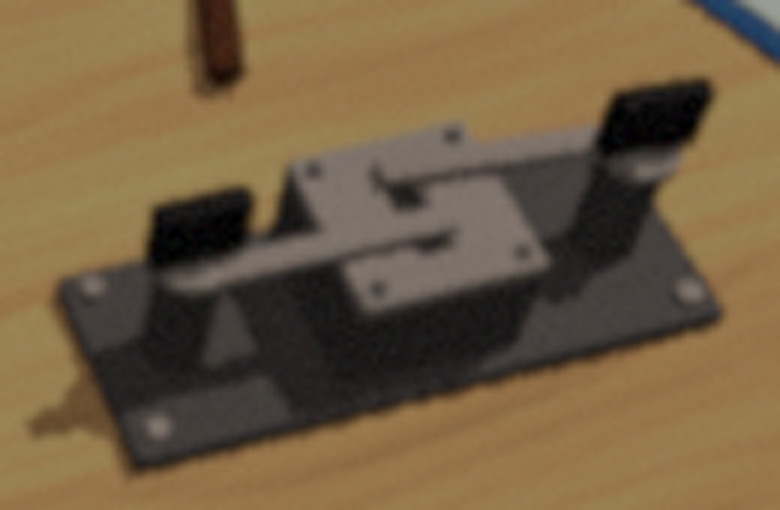

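View pics/sr.png

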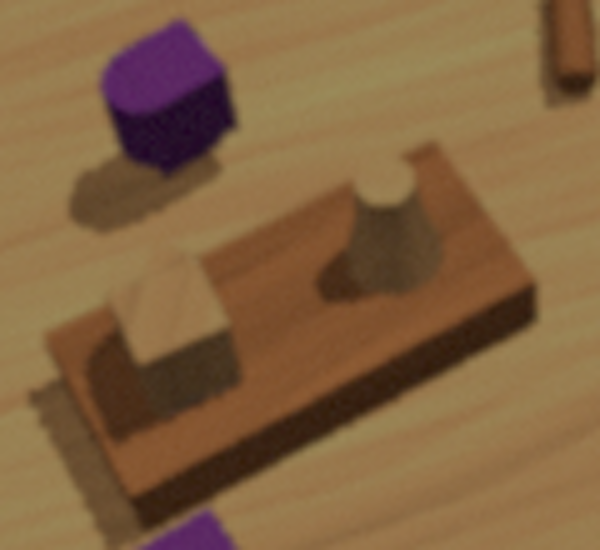

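```bash
python3 - <<'E'
from h import *
np.set_printoptions(precision=1,suppress=True)
def P(l,o,k,z,c='top'): return np.array([pix2w(c,o[0]+a/k,o[1]+b/k,z) for a,b in l])
b=P([(95,90),(668,122),(655,330),(80,298)],(185,160),7,12);print('base',b,b.mean(0),np.linalg.norm(np.diff(b,axis=0),axis=1))
def ang(a,b): d=b-a;return np.degrees(np.arctan2(d[1],d[0]))
print(ang(b[1],b[0]),ang(b[2],b[3]))
p=P([(262,102),(440,113),(432,292),(250,283)],(185,160),7,70);print('plate',p.mean(0),np.linalg.norm(np.diff(p,axis=0),axis=1),ang(p[1],p[0]),ang(p[2],p[3]))
k=P([(55,168),(185,180),(512,198),(605,205)],(185,160),7,113);print('knobs',k,(k[0]+k[1])/2,(k[2]+k[3])/2,ang(k[1],k[0]),ang(k[3],k[2]))
r=P([(65,207),(595,92),(645,325),(115,450)],(325,165),8,40);print('rack',r.mean(0),np.linalg.norm(np.diff(r,axis=0),axis=1),ang(r[1],r[0]),ang(r[2],r[3]))
f=P([(440,167),(558,160),(510,322),(450,250),(568,245)],(325,165),8,93);print('form',f, 'slim',P([(217,290)],(325,165),8,102))
# scene
b=P([(60,285),(640,185),(720,315),(135,468)],(365,160),6,12,'scene');print('base',b.mean(0))
p=P([(290,165),(462,125),(548,262),(365,310)],(365,160),6,70,'scene');print('plate',p.mean(0),ang(p[0],p[1]),ang(p[3],p[2]))
k=P([(155,205),(250,190),(618,92),(712,82)],(365,160),6,113,'scene');print('knobs',(k[0]+k[1])/2,(k[2]+k[3])/2,ang(k[0],k[1]),ang(k[2],k[3]))
f=P([(150,362),(232,325),(190,250),(108,295)],(210,180),5,93,'scene');print('form',f)
r=P([(48,335),(432,145),(535,285),(135,490)],(210,180),5,40,'scene');print('rack',r.mean(0))
E
```

```text
base [[622.6 338.1  12. ]
 [601.5  70.6  12. ]
 [505.1  77.9  12. ]
 [525.6 345.2  12. ]] [563.7 208.   12. ] [268.3  96.7 268.1]
85.49592120551979 85.62371190353969
plate [563.9 209.1  70. ] [80.4 80.4 81.9] 85.1578943709784 85.96255439453626
knobs [[575.2 327.9 113. ]
 [568.7 270.8 113. ]
 [557.7 127.9 113. ]
 [553.7  87.4 113. ]] [571.9 299.4 113. ] [555.7 107.7 113. ] 83.475934858109 84.4379526252768
rack [ 524.7 -213.5   40. ] [214.8  94.3 214.7] 101.04722541371218 102.102422158695
form [[ 558.9 -243.4   93. ]
 [ 560.6 -288.5   93. ]
 [ 498.9 -268.4   93. ]
 [ 526.9 -246.3   93. ]
 [ 527.9 -291.3   93. ]] slim [[ 512.9 -156.7  102. ]]
base [573.6 210.3  12. ]
plate [566.2 212.5  70. ] 84.85403019899607 86.05450686211293
knobs [554.7 113.8 113. ] [571.4 313.8 113. ] 79.902848908219 76.43956731359577
form [[ 564.3 -277.9   93. ]
 [ 559.1 -239.1   93. ]
 [ 513.5 -246.5   93. ]
 [ 523.6 -287.3   93. ]]
rack [ 527.4 -208.1   40. ]
```

```bash
cat >> h.py <<'E'
def st():
    s=ctrl.read_state(); return s,np.array(s['eef_pos']),R(s['tool_rot'])
def plan(x,y,z,jaw=None):
    """tool-frame shift to reach world point; jaw: desired world angle (deg) of tool z; prints the turn about tool x"""
    s,p,M=st(); zd=np.degrees(np.arctan2(M[1,2],M[0,2]))
    jaw=zd if jaw is None else jaw
    j=np.radians(jaw); X=np.array([0,0,-1.]);Z=np.array([np.cos(j),np.sin(j),0]);T=np.column_stack([X,np.cross(Z,X),Z])
    d=M.T@(np.array([x,y,z])-p); w=Ro.from_matrix(M.T@T).as_rotvec()
    print('t%.2f pos'%s['clock'],p.round(1),'jaw %.1f'%zd,'tilt',np.degrees(np.arccos(-M[2,0])).round(2),'q',np.round(s['qpos'],2),'F',np.round(s['force'],1),'T',np.round(s['torque'],2),'w %.1f'%s['width'])
    print('  shift',d.round(1),'turn',w.round(3)); return T
E
python3 - <<'E'
from h import *
s,p,M=st();print(M.round(2));plan(572,309,260,-5);plan(572,309,260,175)
print(camera_params('wrist'));
E
```

```text
[[-0.   -0.91  0.41]
 [-0.    0.41  0.91]
 [-1.   -0.   -0.  ]]
t0.10 pos [267.6 591.7 238.5] jaw 65.7 tilt 0.1 q [-1.21  0.63  0.04  1.52 -0.03  1.   -0.02] F [-0.3  0.1 -1.3] T [-0.01 -0.04  0.  ] w 85.4
  shift [ -21.3 -393.8 -132.2] turn [ 1.233e+00 -2.000e-03  1.000e-03]
t0.10 pos [267.6 591.7 238.5] jaw 65.7 tilt 0.1 q [-1.21  0.63  0.04  1.52 -0.03  1.   -0.02] F [-0.3  0.1 -1.3] T [-0.01 -0.04  0.  ] w 85.4
  shift [ -21.3 -393.8 -132.2] turn [-1.908e+00 -1.000e-03 -2.000e-03]
{'fx': 278.01615161452554, 'fy': 278.01615161452554, 'cx': 322.18663432983374, 'cy': 200.87126225730486, 'k1': -0.004790879479728657, 'eye': array([200.57866998, 622.84910936, 373.27972277]), 'orientation': array([-0.29341029,  0.00184048,  1.14577619])}
```

```bash
python3 -m handwheel '1 0 -44 -15 0 0 0;1 0 -44 -15 0 0 0;1 0 -44 -15 0 0 0;1 0 -44 -15 0 0 0;1 0 -44 -15 0 0 0;1 0 -44 -15 0 0 0;1 0 -44 -15 0 0 0;1 0 -44 -15 0 0 0;1 0 -44 -15 0 0 0'
python3 -m handwheel '1 0 0 0 0.15 0 0;1 0 0 0 0.15 0 0;1 0 0 0 0.15 0 0;1 0 0 0 0.15 0 0;1 0 0 0 0.15 0 0;1 0 0 0 0.15 0 0;1 0 0 0 0.15 0 0;1 0 0 0 0.15 0 0'
python3 - <<'E'
from h import *
plan(572,309,240,-8)
c=camera_params('wrist');print(c)
cv2.imwrite('pics/w1.png',get_image('wrist'))
import pickle;pickle.dump(c,open('w1.pkl','wb'))
for q in [(572,310,113),(564,210,70),(556,110,113)]: print(w2pix(c,q))
E
```

```text
clock: 1.0
eef_pos: [574.8, 305.2, 231.7]
tool_rot: [2.113, 1.559, -3.004]
force: [0.4, -0.0, 0.5]
width: 85.3
clock: 1.8
eef_pos: [581.7, 290.0, 227.0]
tool_rot: [-2.478, 1.553, -2.518]
force: [0.3, -0.5, -0.0]
width: 85.6
t1.80 pos [581.7 290.  227. ] jaw -2.3 tilt 1.02 q [-0.71  0.67  0.36  1.52 -0.26  1.01 -0.32] F [ 0.3 -0.5 -0. ] T [ 0.02  0.02 -0.02] w 85.6
  shift [-13.1  18.5 -10.6] turn [ 0.099 -0.013  0.012]
{'fx': 278.01615161452554, 'fy': 278.01615161452554, 'cx': 322.18663432983374, 'cy': 200.87126225730486, 'k1': -0.004790879479728657, 'eye': array([586.35072719, 365.42674961, 360.96592596]), 'orientation': array([-0.30396901,  0.01334527, -0.04040776])}
[312.54641055 177.98802832]
[311.7642627  253.88195459]
[307.40508571 351.72259992]
```

View pics/w1.png

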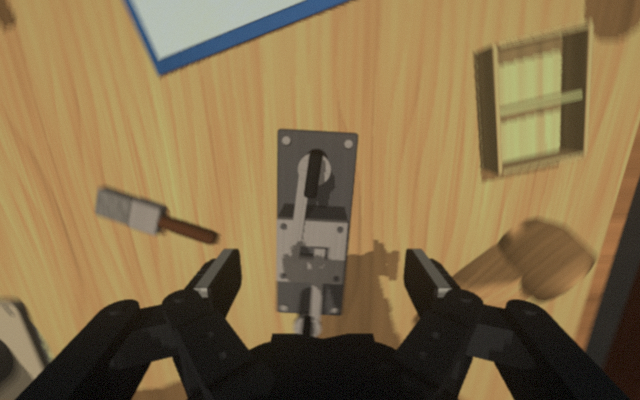

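```bash
python3 - <<'E'
from h import *
im=cv2.convertScaleAbs(cv2.imread('pics/w1.png'),alpha=1.5)
crop(im,260,120,380,345,4,'pics/w1c.png')
a=im[120:230,260:380];crop(im,265,125,365,225,6,'pics/w1a.png');crop(im,265,205,365,285,7,'pics/w1b.png')
E
```

```text
(no output)
```

View pics/w1a.png

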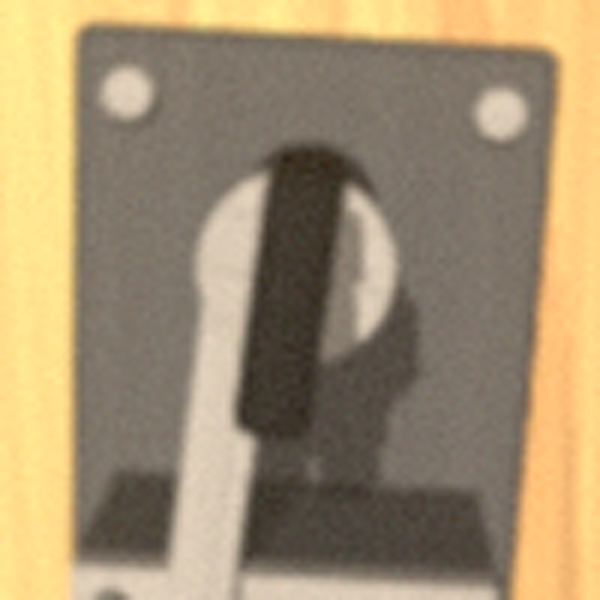

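View pics/w1b.png

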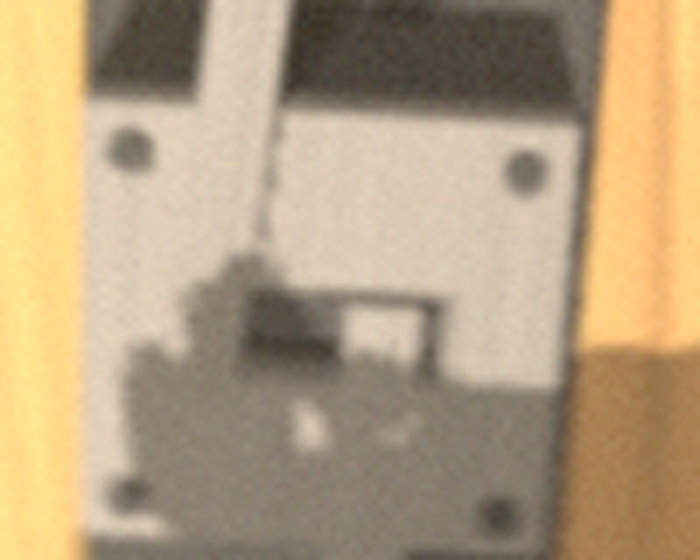

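```bash
python3 - <<'E'
from h import *
import pickle;c=pickle.load(open('w1.pkl','rb'))
f=lambda a,b,z,o=(265,125),k=6:pix2w(c,o[0]+a/k,o[1]+b/k,z).round(1)
print('disc',f(297,265,79),f(197,265,79),f(398,265,79))
print('bar',f(310,150,113),f(275,432,113))
# base screws/corners z=12
print('base',f(78,27,12),f(557,50,12))
g=lambda a,b,z:f(a,b,z,(265,205),7)
print('plate screws',[g(*q,70) for q in [(130,150),(526,172),(498,515),(128,495)]],np.mean([g(*q,70) for q in [(130,150),(526,172),(498,515),(128,495)]],axis=0))
print('slot',g(245,290,70),g(440,297,70))
E
```

```text
disc [572.5 311.6  79. ] [555.4 312.2  79. ] [589.8 310.9  79. ]
bar [576.9 335.1 113. ] [569.5 292.  113. ]
base [527.1 349.4  12. ] [624.3 341.   12. ]
plate screws [array([533.9, 245.7,  70. ]), array([597.7, 239.6,  70. ]), array([591.6, 176. ,  70. ]), array([528.3, 181.9,  70. ])] [562.875 210.8    70.   ]
slot [550.9 220.1  70. ] [583.1 217.7  70. ]
```

```bash
python3 - <<'E'
from h import *
plan(572.3,311,200,-9.7)
E
```

```text
t1.85 pos [581.5 290.1 226.8] jaw -2.6 tilt 1.04 q [-0.72  0.68  0.37  1.52 -0.26  1.01 -0.33] F [-0.6  0.6 -0.5] T [-0.   -0.02  0.02] w 85.4
  shift [26.7 20.7 -9.8] turn [ 0.124 -0.013  0.012]
```

```bash
python3 -m handwheel '1 27 21 -10 0.124 -0.013 0.012;1 0 0 0 0 0 0'
python3 - <<'E'
from h import *
plan(572.3,311,94,-9.7)
E
```

```text
clock: 2.05
eef_pos: [571.6, 311.9, 198.6]
tool_rot: [-2.719, 1.57, -2.888]
force: [-0.9, 1.0, -1.0]
width: 85.4
t2.05 pos [571.6 311.9 198.6] jaw -9.7 tilt 0.04 q [-0.76  0.7   0.39  1.56 -0.31  0.94 -0.45] F [-0.9  1.  -1. ] T [ 0.04  0.07 -0.  ] w 85.4
  shift [104.6  -0.7   0.9] turn [ 0.    -0.001  0.   ]
```

```bash
python3 -m handwheel '1 40 0 0 0 0 0;1 40 0 0 0 0 0;1 22 0 0.5 0 0 0;1 0 0 0 0 0 0'
python3 - <<'E'
from h import *
plan(572.3,311,94,-9.7)
E
python3 -m handwheel '-1 0 0 0 0 0 0;-1 0 0 0 0 0 0;-1 0 0 0 0 0 0;-1 0 0 0 0 0 0;-1 0 0 0 0 0 0'
python3 - <<'E'
from h import *
plan(572.3,311,94,-9.7)
E
```

```text
clock: 2.45
eef_pos: [573.3, 312.2, 94.9]
tool_rot: [0.382, 1.57, 0.232]
force: [-0.2, -0.2, 0.5]
width: 85.3
t2.45 pos [573.3 312.2  94.9] jaw -8.6 tilt 0.06 q [-0.73  0.83  0.33  1.63 -0.36  0.74 -0.39] F [-0.2 -0.2  0.5] T [-0.04 -0.03  0.03] w 85.3
  shift [ 0.9 -1.3 -0.8] turn [ 0.018  0.001 -0.   ]
clock: 2.95
eef_pos: [572.5, 312.9, 99.9]
tool_rot: [2.245, 1.567, 2.099]
force: [-17.0, -0.0, 9.9]
width: 12.5
t2.95 pos [572.5 312.9  99.9] jaw -8.4 tilt 0.2 q [-0.73  0.82  0.33  1.63 -0.36  0.75 -0.38] F [-17.   -0.    9.9] T [ 0.06  3.51 -0.09] w 12.5
  shift [ 5.9 -1.9  0.1] turn [ 0.023 -0.002 -0.003]
```

```bash
python3 -m handwheel '-1 0 0 0 0.15 0 0;-1 0 0 0 0.15 0 0;-1 0 0 0 0.15 0 0;-1 0 0 0 0.15 0 0'
python3 - <<'E'
from h import *
plan(572.3,311,94,-9.7-77)
E
```

```text
clock: 3.35
eef_pos: [573.2, 312.4, 100.1]
tool_rot: [2.055, 1.567, 1.303]
force: [1.1, -0.5, -5.2]
width: 11.0
t3.35 pos [573.2 312.4 100.1] jaw -43.1 tilt 0.2 q [-0.82  0.85  0.49  1.63 -0.53  0.79 -0.85] F [ 1.1 -0.5 -5.2] T [-0.16 -0.22  0.1 ] w 11.0
  shift [ 6.1 -1.6  0.3] turn [ 0.761 -0.003 -0.002]
```

```bash
python3 -m handwheel '-1 0 0 0 0.15 0 0;-1 0 0 0 0.15 0 0;-1 0 0 0 0.15 0 0;-1 0 0 0 0.15 0 0;-1 0 0 0 0.15 0 0'
python3 - <<'E'
from h import *
plan(572.3,311,94,-9.7-77)
E
```

```text
clock: 3.85
eef_pos: [573.9, 311.0, 100.2]
tool_rot: [1.642, 1.567, 0.142]
force: [0.6, -0.6, -4.0]
width: 10.6
t3.85 pos [573.9 311.  100.2] jaw -85.9 tilt 0.2 q [-0.92  0.91  0.69  1.64 -0.72  0.86 -1.44] F [ 0.6 -0.6 -4. ] T [-0.25 -0.09  1.9 ] w 10.6
  shift [ 6.2 -1.6 -0.1] turn [ 0.014 -0.    -0.004]
```

```bash
python3 -m handwheel '-1 0 0 0 0.08 0 0;-1 0 0 0 0 0 0;0.3 0 0 0 0 0 0;0.6 0 0 0 0 0 0;0.6 0 0 0 0 0 0'
python3 -m handwheel '0.6 -50 0 0 0 0 0;0.6 -45 0 0 0 0 0;0.6 0 0 0 0 0 0'
python3 - <<'E'
from h import *
plan(572.3,311,194,-9.7-77)
c=camera_params('wrist')
cv2.imwrite('pics/w2.png',get_image('wrist'));t=cv2.convertScaleAbs(get_image('top'),alpha=1.6)
cv2.imwrite('pics/top2.png',t);crop(t,185,160,295,215,7,'pics/tj2.png')
E
```

```text
clock: 4.35
eef_pos: [573.8, 312.3, 101.1]
tool_rot: [1.404, 1.566, -0.164]
force: [0.7, -0.2, 0.4]
width: 53.9
clock: 4.65
eef_pos: [573.5, 312.0, 198.0]
tool_rot: [1.814, 1.568, 0.24]
force: [0.2, -0.1, -0.5]
width: 68.3
t4.65 pos [573.5 312.  198. ] jaw -90.2 tilt 0.18 q [-0.97  0.8   0.79  1.57 -0.64  1.04 -1.57] F [ 0.2 -0.1 -0.5] T [ 0.01 -0.01 -0.01] w 68.3
  shift [ 4.  -1.2  1. ] turn [-0.06  -0.001 -0.003]
```

View pics/w2.png

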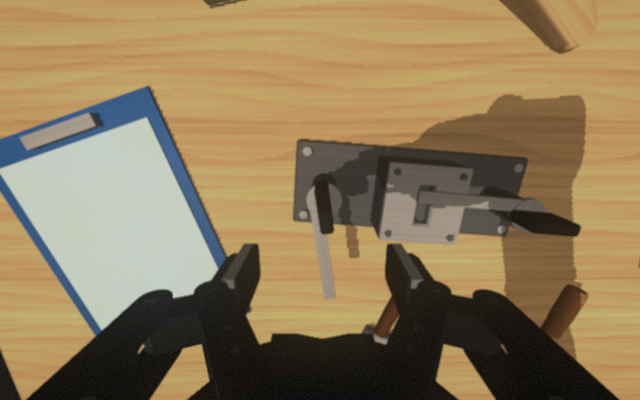

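View pics/tj2.png

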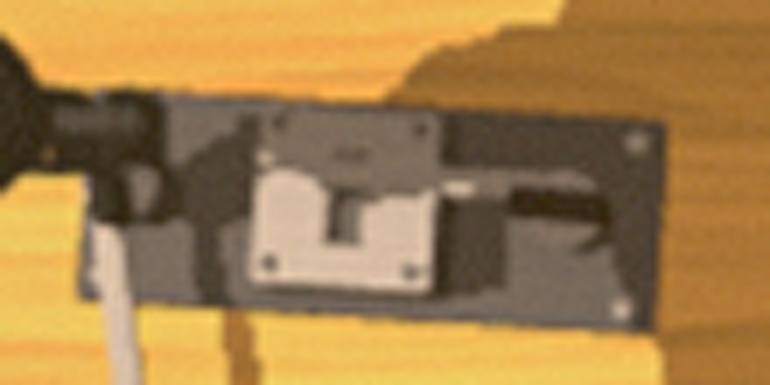

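```bash
python3 - <<'E'
from h import *
c=camera_params('wrist');import pickle;pickle.dump(c,open('w2.pkl','wb'))
im=cv2.convertScaleAbs(cv2.imread('pics/w2.png'),alpha=1.5)
crop(im,280,130,380,310,4,'pics/w2a.png');crop(im,370,150,590,250,3.6,'pics/w2b.png')
E
```

```text
(no output)
```

View pics/w2a.png

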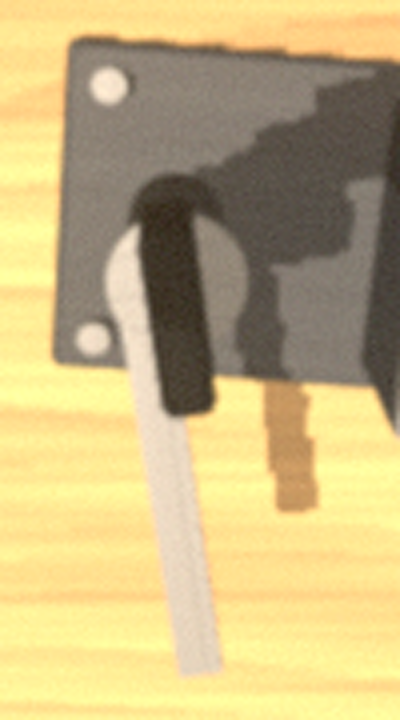

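View pics/w2b.png

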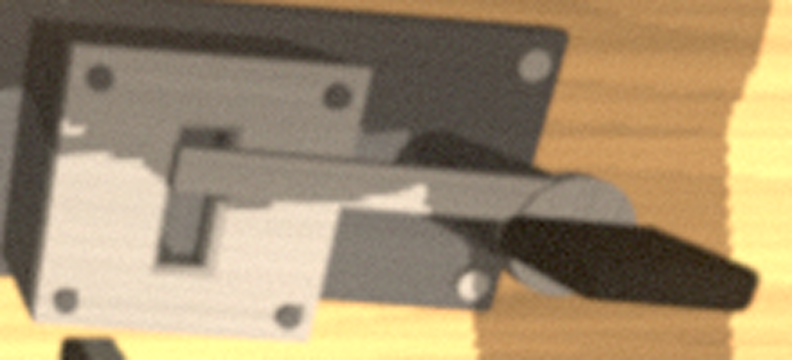

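```bash
python3 - <<'E'
from h import *
import pickle;c=pickle.load(open('w2.pkl','rb'))
f=lambda a,b,z:pix2w(c,280+a/4,130+b/4,z)
A=lambda a,b:np.degrees(np.arctan2(*(b-a)[[1,0]])).round(1)
p,q=f(155,400,77),f(200,672,77);print('tongue',p,q,A(p,q),'edgeR',A(f(185,440,77),f(222,665,77)),'edgeL',A(f(128,345,77),f(180,672,77)))
p,q=f(168,205,113),f(190,412,113);print('bar',p,q,A(p,q))
g=lambda a,b,z:pix2w(c,370+a/3.6,150+b/3.6,z)
S=[g(*q,70) for q in [(100,77),(338,96),(288,316),(65,300)]];print('plate',np.mean(S,axis=0),A(S[1],S[0]),A(S[2],S[3]),A(S[3],S[0]),A(S[2],S[1]))
s=[g(*q,70) for q in [(182,128),(240,130),(210,270),(153,268)]];print('slot',np.round(s,1),np.mean(s,axis=0))
print('knobR bar',g(510,232,113),g(755,290,113),'disc',g(570,235,79), 'tongue',A(g(570,193,77),g(180,172,77)))
E
```

```text
tongue [538.26823162 315.45852105  77.        ] [460.63953191 304.07020302  77.        ] -171.7 edgeR -171.4 edgeL -172.3
bar [595.12098844 312.18391541 113.        ] [550.76494599 307.70915088 113.        ] -174.2
plate [560.37296463 211.81937324  70.        ] 85.3 85.3 -4.5 -4.4
slot [[580.8 218.1  70. ]
 [580.2 202.6  70. ]
 [540.3 206.2  70. ]
 [540.9 222.1  70. ]] [560.52560643 212.24436907  70.        ]
knobR bar [566.68915873 156.16186873 113.        ] [552.08213017  95.73229764 113.        ] disc [553.47880874 115.24828785  79.        ] tongue 86.6
```

```bash
python3 -m handwheel '0.8 0 -4 40 0 0 0;0.8 0 -4 40 0 0 0;0.8 0 -4 40 0 0 0;0.8 0 -4 40 0 0 0;0.8 0 -4 40 0 0 0'
python3 -m handwheel '0.8 0 0 0 -0.15 0 0;0.8 0 0 0 -0.15 0 0;0.8 0 0 0 -0.15 0 0;0.8 0 0 0 -0.15 0 0;0.8 0 0 0 -0.15 0 0;0.8 0 0 0 -0.15 0 0;0.8 0 0 0 -0.15 0 0;0.8 0 0 0 -0.15 0 0;0.8 0 0 0 -0.15 0 0'
python3 - <<'E'
from h import *
plan(554,111.2,190,-8)
E
```

```text
clock: 5.25
eef_pos: [545.6, 115.1, 185.4]
tool_rot: [-1.726, 1.557, 2.996]
force: [1.2, 0.6, 0.5]
width: 76.5
clock: 6.15
eef_pos: [535.2, 105.9, 174.0]
tool_rot: [-2.882, 1.535, -3.095]
force: [1.3, 0.1, -0.8]
width: 76.8
t6.15 pos [535.2 105.9 174. ] jaw -12.2 tilt 2.05 q [-0.48  0.61  0.37  1.85 -0.31  0.77 -0.15] F [ 1.3  0.1 -0.8] T [-0.02 -0.04  0.01] w 76.8
  shift [-16.7   9.   16.7] turn [-0.073 -0.035  0.008]
```

```bash
python3 -m handwheel '0.8 -45 9 17 -0.073 -0.035 0.008;0.8 0 0 0 0 0 0'
python3 - <<'E'
from h import *
plan(554,111.2,180,-8)
c=camera_params('wrist');import pickle;pickle.dump(c,open('w3.pkl','wb'))
im=get_image('wrist');cv2.imwrite('pics/w3.png',im)
crop(cv2.convertScaleAbs(im,alpha=1.5),230,0,430,300,2,'pics/w3c.png')
E
```

```text
clock: 6.35
eef_pos: [553.8, 111.3, 216.2]
tool_rot: [-3.105, 1.566, 3.042]
force: [0.2, 0.4, 0.5]
width: 76.8
t6.35 pos [553.8 111.3 216.2] jaw -7.8 tilt 0.29 q [-0.49  0.56  0.38  1.79 -0.27  0.85 -0.12] F [0.2 0.4 0.5] T [-0.02 -0.03  0.02] w 76.8
  shift [36.2 -0.   0.4] turn [ 0.004 -0.005  0.   ]
```

View pics/w3c.png

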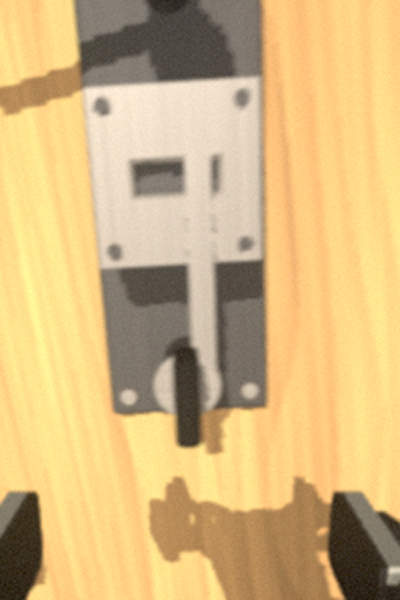

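```bash
python3 - <<'E'
from h import *
import pickle;c=pickle.load(open('w3.pkl','rb'))
A=lambda a,b:np.degrees(np.arctan2(*(b-a)[[1,0]])).round(1)
g=lambda a,b,z:pix2w(c,230+a/2,0+b/2,z)
S=[g(*q,70) for q in [(102,106),(242,98),(246,244),(115,252)]];print('plate',np.mean(S,axis=0),A(S[0],S[1]),A(S[3],S[2]),A(S[3],S[0]),A(S[2],S[1]))
s=[g(*q,70) for q in [(131,162),(222,154),(223,194),(134,198)]];print('slot',np.round(s,1),np.mean(s,axis=0))
p,q=g(187,348,113),g(189,444,113);print('bar',p,q,(p+q)/2,A(q,p),'disc',g(188,384,79),'tongue',A(g(203,340,77),g(199,160,77)))
E
```

```text
plate [562.66320885 210.57387284  70.        ] -4.9 -4.4 85.5 85.7
slot [[542.6 220.1  70. ]
 [585.2 217.8  70. ]
 [583.6 200.3  70. ]
 [541.5 204.3  70. ]] [563.24272123 210.64828985  70.        ]
bar [557.91635723 137.61307588 113.        ] [552.85408057  93.30698245 113.        ] [555.3852189  115.46002917 113.        ] 83.5 disc [555.03927166 112.50276438  79.        ] tongue 84.0
```

```bash
python3 -m handwheel '0.8 40 0 0.5 -0.02 0 0;0.8 40 0 0.5 0 0 0;0.8 37 0 0 0 0 0;0.8 0 0 0 0 0 0'
python3 - <<'E'
from h import *
plan(554.7,111.5,98,-6.5)
E
```

```text
clock: 6.8
eef_pos: [545.9, 111.3, 89.4]
tool_rot: [-3.057, 1.552, 3.106]
force: [-0.9, -0.9, 0.8]
width: 76.9
t6.80 pos [545.9 111.3  89.4] jaw -6.9 tilt 1.1 q [-0.43  0.73  0.28  1.89 -0.35  0.58 -0.03] F [-0.9 -0.9  0.8] T [-0.01  0.12  0.04] w 76.9
  shift [-8.8  1.2  8.5] turn [-0.006 -0.019  0.002]
```

```bash
python3 -m handwheel '0.8 -9 1 8.5 -0.006 -0.019 0.002;0.8 0 0 0 0 0 0'
python3 - <<'E'
from h import *
plan(554.7,111.5,98,-6.5)
E
python3 -m handwheel '-1 0 0 0 0 0 0;-1 0 0 0 0 0 0;-1 0 0 0 0 0 0;-1 0 0 0 0 0 0;-1 0 0 0 0 0 0'
python3 - <<'E'
from h import *
plan(554.7,111.5,98,-6.5)
E
```

```text
clock: 7.0
eef_pos: [554.6, 110.8, 98.7]
tool_rot: [-2.771, 1.57, -2.886]
force: [0.2, -0.4, 0.8]
width: 76.9
t7.00 pos [554.6 110.8  98.7] jaw -6.6 tilt 0.06 q [-0.43  0.72  0.29  1.88 -0.35  0.59 -0.03] F [ 0.2 -0.4  0.8] T [-0.04 -0.02  0.03] w 76.9
  shift [0.7 0.7 0. ] turn [-0.002 -0.001  0.   ]
clock: 7.5
eef_pos: [555.7, 111.9, 104.2]
tool_rot: [0.748, 1.566, 0.633]
force: [-3.3, 0.6, -0.3]
width: 10.5
t7.50 pos [555.7 111.9 104.2] jaw -6.6 tilt 0.27 q [-0.43  0.71  0.29  1.88 -0.35  0.59 -0.03] F [-3.3  0.6 -0.3] T [0.03 0.86 0.01] w 10.5
  shift [ 6.2 -0.6 -0.9] turn [-0.001  0.003 -0.003]
```

```bash
python3 -m handwheel '-1 0 0 0 0.15 0 0;-1 0 0 0 0.15 0 0;-1 0 0 0 0.15 0 0;-1 0 0 0 0.15 0 0;-1 0 0 0 0.15 0 0;-1 0 0 0 0.15 0 0;-1 0 0 0 0.15 0 0;-1 0 0 0 0.15 0 0'
python3 - <<'E'
from h import *
plan(554.7,111.5,98,-81.5)
E
python3 -m handwheel '-1 0 0 0 0.12 0 0;-1 0 0 0 0.1 0 0'
python3 - <<'E'
from h import *
plan(554.7,111.5,98,-81.5)
E
```

```text
clock: 8.3
eef_pos: [556.1, 111.5, 104.2]
tool_rot: [1.655, 1.565, 0.335]
force: [-0.9, -1.2, -2.4]
width: 10.7
t8.30 pos [556.1 111.5 104.2] jaw -75.6 tilt 0.36 q [-0.63  0.78  0.62  1.89 -0.7   0.7  -0.91] F [-0.9 -1.2 -2.4] T [-0.27  0.09  0.05] w 10.7
  shift [ 6.2 -1.4 -0.4] turn [ 0.102 -0.001 -0.006]
clock: 8.5
eef_pos: [556.1, 111.4, 104.3]
tool_rot: [1.568, 1.565, 0.025]
force: [-0.8, -0.7, 1.3]
width: 10.6
t8.50 pos [556.1 111.4 104.3] jaw -88.4 tilt 0.33 q [-0.66  0.8   0.69  1.89 -0.76  0.72 -1.08] F [-0.8 -0.7  1.3] T [-0.3   0.15  2.28] w 10.6
  shift [ 6.3 -1.5 -0.1] turn [-0.121  0.    -0.006]
```

```bash
python3 -m handwheel '-1 0 0 0 0 0 0;0.3 0 0 0 0 0 0;0.8 0 0 0 0 0 0;0.8 0 0 0 0 0 0;0.8 -50 0 0 0 0 0;0.8 -50 0 0 0 0 0;0.8 -40 0 0 0 0 0;0.8 0 0 0 0 0 0'
python3 - <<'E'
from h import *
plan(532,-268,270,92)
c=camera_params('wrist');import pickle;pickle.dump(c,open('w4.pkl','wb'))
im=get_image('wrist');cv2.imwrite('pics/w4.png',im)
E
```

```text
clock: 9.3
eef_pos: [554.6, 111.0, 247.4]
tool_rot: [2.006, 1.569, 0.464]
force: [0.4, 0.3, -0.0]
width: 76.9
t9.30 pos [554.6 111.  247.4] jaw -88.4 tilt 0.1 q [-0.77  0.64  0.86  1.76 -0.56  1.01 -1.23] F [ 0.4  0.3 -0. ] T [-0.01 -0.02  0.  ] w 76.9
  shift [-22.9 -33.3 378.2] turn [ 3.135e+00 -3.000e-03  1.000e-03]
```

View pics/w4.png

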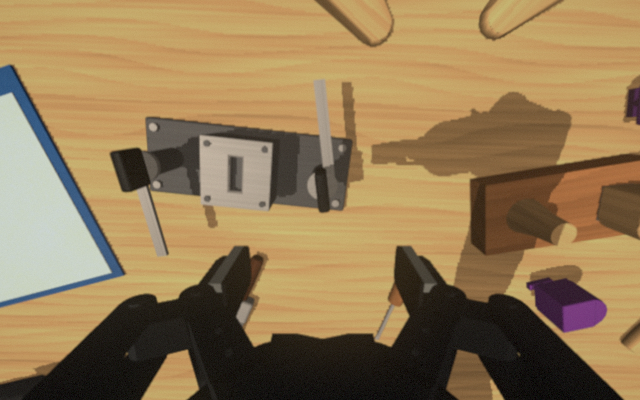

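```bash
python3 - <<'E'
from h import *
import pickle;c=pickle.load(open('w4.pkl','rb'))
A=lambda a,b:np.degrees(np.arctan2(*(b-a)[[1,0]])).round(1)
crop(cv2.convertScaleAbs(cv2.imread('pics/w4.png'),alpha=1.5),110,70,360,265,3.2,'pics/w4c.png')
E
```

```text
(no output)
```

View pics/w4c.png

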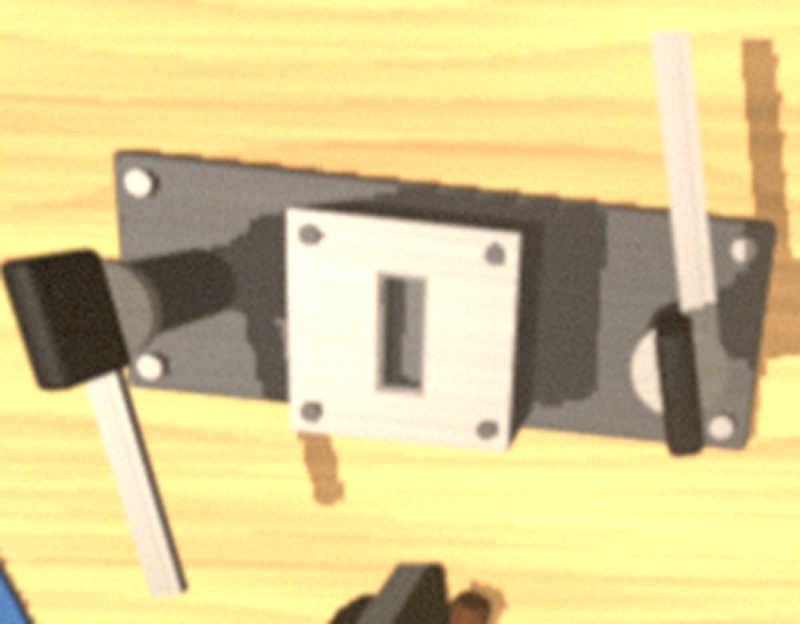

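```bash
python3 - <<'E'
from h import *
import pickle;c=pickle.load(open('w4.pkl','rb'))
A=lambda a,b:np.degrees(np.arctan2(*(b-a)[[1,0]])).round(1)
g=lambda a,b,z:pix2w(c,110+a/3.2,70+b/3.2,z)
print('tongue R',A(g(697,308,77),g(671,33,77)), 'L',A(g(103,378,77),g(168,592,77)))
S=[g(*q,70) for q in [(310,234),(496,253),(487,430),(311,411)]];print('plate',np.mean(S,axis=0),A(S[1],S[0]),A(S[3],S[0]))
s=[g(*q,70) for q in [(378,273),(425,276),(422,393),(377,387)]];print('slot',np.mean(s,axis=0))
E
```

```text
tongue R 7.3 L -172.1
plate [562.90198213 210.91750437  70.        ] 85.8 -4.8
slot [563.34189985 211.13149051  70.        ]
```

```bash
python3 -m handwheel '0.8 -4 -4 42 0 0 0;0.8 -4 -4 42 0 0 0;0.8 -4 -4 42 0 0 0;0.8 -4 -4 42 0 0 0;0.8 -4 -4 42 0 0 0;0.8 -4 -4 42 0 0 0;0.8 -4 -4 42 0 0 0;0.8 -4 -4 42 0 0 0;0.8 -4 -4 42 0 0 0'
python3 -m handwheel '0.8 -2 0 0 -0.15 0 0;0.8 -2 0 0 -0.15 0 0;0.8 -2 0 0 -0.15 0 0;0.8 -2 0 0 -0.15 0 0;0.8 -2 0 0 -0.15 0 0;0.8 -2 0 0 -0.15 0 0;0.8 -2 0 0 -0.15 0 0;0.8 -2 0 0 -0.15 0 0;0.8 -2 0 0 -0.15 0 0;0.8 -2 0 0 -0.15 0 0'
python3 - <<'E'
from h import *
plan(532,-268,270,93)
E
```

```text
clock: 10.25
eef_pos: [524.8, -267.1, 265.5]
tool_rot: [-2.298, 1.544, 2.457]
force: [0.5, -0.4, 0.2]
width: 77.1
clock: 11.25
eef_pos: [514.1, -271.5, 269.2]
tool_rot: [2.53, 1.518, 2.5]
force: [0.1, 0.3, -0.3]
width: 76.6
t11.25 pos [ 514.1 -271.5  269.2] jaw -1.7 tilt 3.02 q [ 0.2   0.55  0.39  1.64 -0.23  1.05  0.63] F [ 0.1  0.3 -0.3] T [-0.06 -0.02  0.04] w 76.6
  shift [-1.5  4.1 17.7] turn [-1.653 -0.008 -0.059]
```

```bash
python3 -m handwheel '0.8 -2 0 4 -0.148 0 -0.005;0.8 -2 0 4 -0.15 0 -0.005;0.8 -2 0 4 -0.15 0 -0.005;0.8 -2 0 4 -0.15 0 -0.005;0.8 -2 0 0 -0.15 0 -0.005;0.8 -2 0 0 -0.15 0 -0.005;0.8 -2 0 0 -0.15 0 -0.005;0.8 -2 0 0 -0.15 0 -0.005;0.8 -2 0 0 -0.15 0 -0.005;0.8 -2 0 0 -0.15 0 -0.005'
python3 - <<'E'
from h import *
plan(532,-268,270,93)
c=camera_params('wrist');import pickle;pickle.dump(c,open('w5.pkl','wb'))
im=get_image('wrist');cv2.imwrite('pics/w5.png',im)
E
```

```text
clock: 12.25
eef_pos: [522.7, -260.7, 271.8]
tool_rot: [1.099, 1.53, 2.569]
force: [-0.6, -0.4, 0.7]
width: 77.0
t12.25 pos [ 522.7 -260.7  271.8] jaw 84.2 tilt 2.35 q [ 0.43  0.52 -0.02  1.63  0.    1.04  1.88] F [-0.6 -0.4  0.7] T [-0.03 -0.    0.04] w 77.0
  shift [  1.4 -10.   -6.3] turn [-0.153  0.021 -0.035]
```

View pics/w5.png

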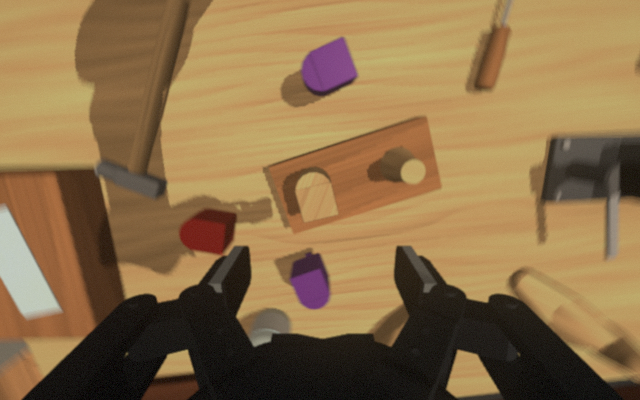

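Wood-coloured D form is at about (317,196) in the rack; the slim heel at (411,171), purple look-alikes at (328,67) and (311,285), red at (209,231). Close crop.

```bash
python3 - <<'E'
from h import *
crop(cv2.convertScaleAbs(cv2.imread('pics/w5.png'),alpha=1.5),260,145,350,240,6.3,'pics/w5c.png')
E
```

```text
(no output)
```

View pics/w5c.png

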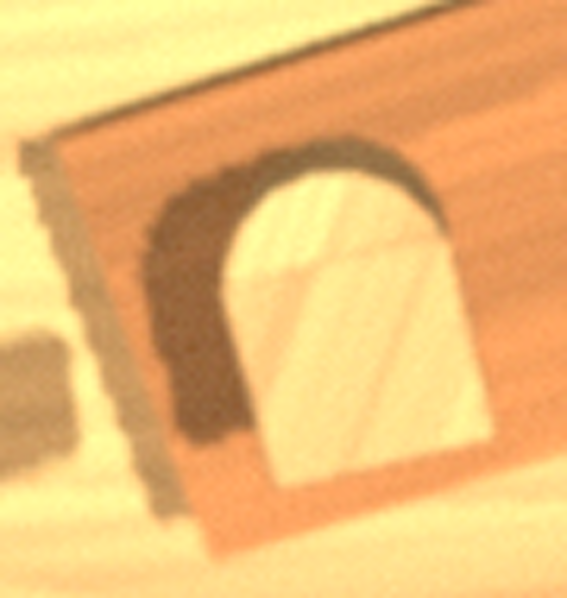

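```bash
python3 - <<'E'
from h import *
import pickle;c=pickle.load(open('w5.pkl','rb'))
A=lambda a,b:np.degrees(np.arctan2(*(b-a)[[1,0]])).round(1)
g=lambda a,b,z=93:pix2w(c,260+a/6.3,145+b/6.3,z)
a,b,l,r,ap=g(280,489),g(494,438),g(222,290),g(448,240),g(330,168)
print(a,b,np.linalg.norm(a-b),'flat dir',A(a,b),'sides',A(l,a),A(r,b))
m=(a+b)/2;print('mid flat',m,'apex',ap,np.linalg.norm(m-ap))
for th in (4,5,6,7):
  x=np.array([np.cos(np.radians(th)),np.sin(np.radians(th)),0]);print(th,m-24*x,ap+34*x)
print('rack edge',A(g(210,558,40),g(60,135,40)))
E
```

```text
[ 561.94025022 -282.32480448   93.        ] [ 556.14862068 -240.8850869    93.        ] 41.84248040162012 flat dir 98.0 sides 8.7 7.5
mid flat [ 559.04443545 -261.60494569   93.        ] apex [ 501.80138693 -266.11684454   93.        ] 57.42058720817087
4 [ 535.10289824 -263.27910106   93.        ] [ 535.71856464 -263.74512443   93.        ]
5 [ 535.1357627  -263.69668352   93.        ] [ 535.67200666 -263.15354929   93.        ]
6 [ 535.17590996 -264.11362881   93.        ] [ 535.61513137 -262.56287679   93.        ]
7 [ 535.22332781 -264.52980993   93.        ] [ 535.54795608 -261.97328686   93.        ]
rack edge -168.8
```

```bash
python3 - <<'E'
from h import *
plan(535.4,-264,230,98)
E
```

```text
t12.30 pos [ 522.5 -260.8  272. ] jaw 84.5 tilt 2.34 q [ 0.43  0.52 -0.02  1.63  0.01  1.04  1.89] F [-0.3  0.6  0.1] T [-0.03 -0.03  0.03] w 76.7
  shift [ 41.5 -14.6  -2.7] turn [-0.235  0.023 -0.034]
```

```bash
python3 -m handwheel '1 20 -7 -1 -0.118 0.012 -0.017;1 20 -7 -1 -0.118 0.012 -0.017;1 0 0 0 0 0 0'
python3 - <<'E'
from h import *
plan(535.4,-264,150,98)
E
```

```text
clock: 12.6
eef_pos: [534.0, -261.7, 227.8]
tool_rot: [0.262, 1.567, 1.974]
force: [-0.3, -0.1, 0.2]
width: 85.4
t12.60 pos [ 534.  -261.7  227.8] jaw 98.0 tilt 0.23 q [ 0.46  0.56 -0.08  1.69  0.05  0.9   2.07] F [-0.3 -0.1  0.2] T [ 0.03  0.05 -0.03] w 85.4
  shift [77.8 -1.2 -2.8] turn [ 0.001  0.004 -0.001]
```

```bash
python3 -m handwheel '1 38 -1 -1 0 0 0;1 0 0 0 0 0 0'
python3 - <<'E'
from h import *
plan(535.4,-264,62,98)
c=camera_params('wrist');import pickle;pickle.dump(c,open('w6.pkl','wb'))
im=get_image('wrist');cv2.imwrite('pics/w6.png',im)
crop(cv2.convertScaleAbs(im,alpha=1.5),260,130,400,280,4,'pics/w6c.png')
E
```

```text
clock: 12.8
eef_pos: [534.2, -262.0, 188.7]
tool_rot: [0.418, 1.564, 2.119]
force: [-0.4, -0.4, -1.4]
width: 85.5
t12.80 pos [ 534.2 -262.   188.7] jaw 97.5 tilt 0.4 q [ 0.46  0.61 -0.08  1.72  0.06  0.82  2.06] F [-0.4 -0.4 -1.4] T [0.05 0.11 0.07] w 85.5
  shift [126.7  -1.3  -2.9] turn [-0.009  0.006 -0.003]
```

View pics/w6c.png

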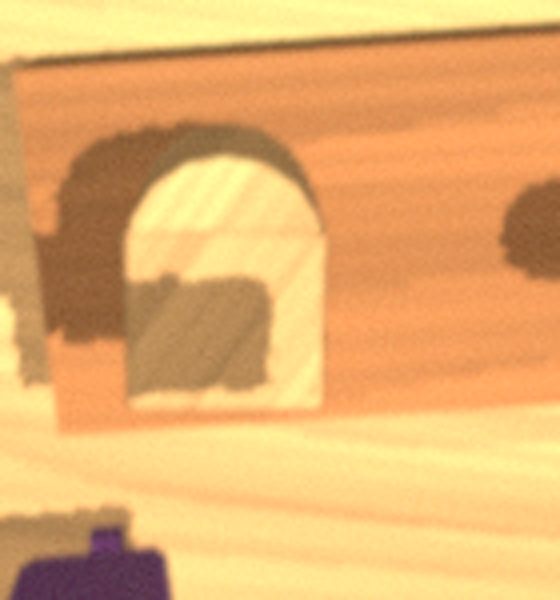

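```bash
python3 - <<'E'
from h import *
import pickle;c=pickle.load(open('w6.pkl','rb'))
A=lambda a,b:np.degrees(np.arctan2(*(b-a)[[1,0]])).round(1)
g=lambda a,b,z=93:pix2w(c,260+a/4,130+b/4,z)
a,b,l,r,ap=g(128,410),g(322,409),g(125,245),g(324,235),g(228,155)
print(a,b,np.linalg.norm(a-b),'flat dir',A(a,b),'sides',A(l,a),A(r,b))
m=(a+b)/2;print('mid flat',m,'apex',ap,np.linalg.norm(m-ap))
th=7.8;x=np.array([np.cos(np.radians(th)),np.sin(np.radians(th)),0]);print(m-24*x,ap+34*x)
E
```

```text
[ 562.59700761 -284.47063766   93.        ] [ 556.80730258 -241.39257902   93.        ] 43.46538646480192 flat dir 97.7 sides 6.7 7.9
mid flat [ 559.70215509 -262.93160834   93.        ] apex [ 502.53700569 -269.45374206   93.        ] 57.53601076203084
[ 535.92420692 -266.18878208   93.        ] [ 536.22243227 -264.8394126    93.        ]
```

```bash
python3 -m handwheel '1 35 -2 -4 0 0.006 -0.003;1 35 0 0 0 0 0;1 0 0 0 0 0 0'
python3 - <<'E'
from h import *
plan(536,-265.5,62,97.6)
E
```

```text
clock: 13.15
eef_pos: [544.3, -269.2, 127.4]
tool_rot: [-2.104, 1.553, -0.41]
force: [-1.2, 0.1, 0.1]
width: 85.7
t13.15 pos [ 544.3 -269.2  127.4] jaw 97.0 tilt 1.01 q [ 0.45  0.7  -0.07  1.76  0.07  0.67  2.04] F [-1.2  0.1  0.1] T [0.02 0.09 0.04] w 85.7
  shift [65.2  8.8  5.3] turn [-0.01  -0.009  0.015]
```

```bash
python3 -m handwheel '1 15 9 5 -0.01 -0.009 0.015;1 0 0 0 0 0 0'
python3 - <<'E'
from h import *
plan(536,-265.5,62,97.6)
E
```

```text
clock: 13.35
eef_pos: [536.3, -266.2, 115.3]
tool_rot: [-2.179, 1.567, -0.476]
force: [-0.6, 0.8, 0.1]
width: 85.2
t13.35 pos [ 536.3 -266.2  115.3] jaw 97.5 tilt 0.19 q [ 0.46  0.71 -0.07  1.78  0.07  0.65  2.05] F [-0.6  0.8  0.1] T [-0.05  0.06 -0.02] w 85.2
  shift [53.3  0.4  0.8] turn [-0.001 -0.002  0.003]
```

```bash
python3 -m handwheel '1 18 0 0 0 0 0;1 18 0 0 0 0 0;1 0 0 0 0 0 0'
python3 - <<'E'
from h import *
plan(536,-265.5,62,97.6)
E
```

```text
clock: 13.65
eef_pos: [540.0, -267.9, 84.4]
tool_rot: [-2.135, 1.558, -0.434]
force: [-1.0, 1.2, -0.3]
width: 85.5
t13.65 pos [ 540.  -267.9   84.4] jaw 97.4 tilt 0.73 q [ 0.45  0.76 -0.06  1.79  0.08  0.59  2.04] F [-1.   1.2 -0.3] T [-0.    0.04  0.  ] w 85.5
  shift [22.3  3.9  3. ] turn [-0.003 -0.007  0.011]
```

```bash
python3 -m handwheel '1 10 3.9 3 -0.003 -0.007 0.011;1 12 1 1 0 0 0;1 0 0 0 0 0 0'
python3 - <<'E'
from h import *
plan(536,-265.5,62,97.6)
E
```

```text
clock: 13.95
eef_pos: [536.5, -265.3, 64.7]
tool_rot: [-2.121, 1.567, -0.418]
force: [-0.2, 0.1, -0.1]
width: 85.4
t13.95 pos [ 536.5 -265.3   64.7] jaw 97.6 tilt 0.23 q [ 0.45  0.79 -0.06  1.8   0.08  0.55  2.04] F [-0.2  0.1 -0.1] T [0.03 0.04 0.  ] w 85.4
  shift [ 2.6  0.5 -0.1] turn [-0.    -0.002  0.003]
```

```bash
python3 -m handwheel '-1 0 0 0 0 0 0;-1 0 0 0 0 0 0;-1 0 0 0 0 0 0;-1 0 0 0 0 0 0;-1 0 0 0 0 0 0'
python3 - <<'E'
from h import *
plan(536,-265.5,62,97.6)
im=get_image('wrist');cv2.imwrite('pics/w7.png',im)
E
```

```text
clock: 14.45
eef_pos: [537.1, -265.7, 65.7]
tool_rot: [-2.143, 1.565, -0.44]
force: [-0.1, -0.3, -2.2]
width: 43.1
t14.45 pos [ 537.1 -265.7   65.7] jaw 97.6 tilt 0.33 q [ 0.45  0.78 -0.06  1.8   0.08  0.55  2.04] F [-0.1 -0.3 -2.2] T [-0.06  0.01  0.01] w 43.1
  shift [3.6 1.1 0.4] turn [-0.    -0.003  0.005]
```

View pics/w7.png

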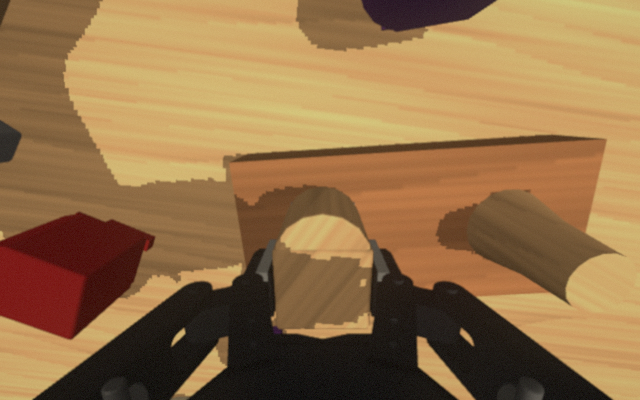

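```bash
python3 - <<'E'
from h import *
s,p,M=st()
c=camera_params('wrist');import pickle;pickle.dump((c,p,M),open('w7.pkl','wb'))
crop(cv2.convertScaleAbs(cv2.imread('pics/w7.png'),alpha=1.5),255,180,395,350,4,'pics/w7c.png')
# tool frame camera offset
print(M.T@(np.array(c['eye'])-p))
E
```

```text
[-134.81028094   73.60610676    0.63183758]
```

View pics/w7c.png

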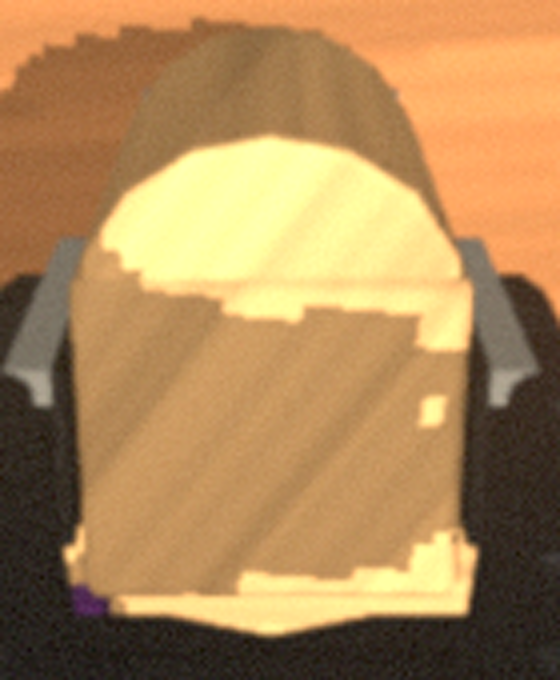

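```bash
python3 - <<'E'
from h import *
import pickle;c,p,M=pickle.load(open('w7.pkl','rb'))
g=lambda a,b,z=93:pix2w(c,255+a/4,180+b/4,z)
for q in [(272,137),(272,592),(272,613),(72,285),(472,285)]:
  w=g(*q);print(q,w.round(1),'tool',(M.T@(w-p)).round(1))
E
```

```text
(272, 137) [ 501.7 -269.4   93. ] tool [-27.6  35.5   0.9]
(272, 592) [ 557.9 -261.9   93. ] tool [-27.3 -21.2   0.9]
(272, 613) [ 560.9 -261.5   93. ] tool [-27.3 -24.2   0.9]
(72, 285) [ 521.2 -288.3   93. ] tool [-27.4  18.7 -20.4]
(472, 285) [ 515.5 -246.    93. ] tool [-27.5  18.8  22.2]
```

```bash
python3 -m handwheel '-1 -12 0 0 0 0 0;-1 -12 0 0 0 0 0;-1 0 0 0 0 0 0'
python3 - <<'E'
from h import *
plan(537.1,-265.7,200,97.6)
E
```

```text
clock: 14.8
eef_pos: [536.7, -265.5, 91.3]
tool_rot: [-2.138, 1.566, -0.434]
force: [-0.6, -0.3, -1.1]
width: 42.8
t14.80 pos [ 536.7 -265.5   91.3] jaw 97.6 tilt 0.27 q [ 0.45  0.74 -0.06  1.79  0.08  0.6   2.05] F [-0.6 -0.3 -1.1] T [-0.02  0.    0.02] w 42.8
  shift [-108.7   -0.8   -0.6] turn [-0.    -0.003  0.004]
```

```bash
python3 -m handwheel '-1 -15 0 0 0 0 0;-1 -25 0 0 0 0 0;-1 -30 0 0 0 0 0;-1 -30 0 0 0 0 0;-1 -30 0 0 0 0 0;-1 0 0 0 0 0 0'
python3 - <<'E'
from h import *
plan(564.3,210.7,220,85.5)
im=get_image('wrist');cv2.imwrite('pics/w8.png',im)
E
```

```text
clock: 15.4
eef_pos: [535.5, -265.0, 227.6]
tool_rot: [-2.135, 1.566, -0.432]
force: [0.9, -0.0, -1.7]
width: 43.3
t15.40 pos [ 535.5 -265.   227.6] jaw 97.6 tilt 0.28 q [ 0.46  0.56 -0.08  1.69  0.05  0.89  2.07] F [ 0.9 -0.  -1.7] T [-0.02 -0.09 -0.03] w 43.3
  shift [  6.8 -91.3 467.7] turn [ 0.211 -0.002  0.004]
```

View pics/w8.png

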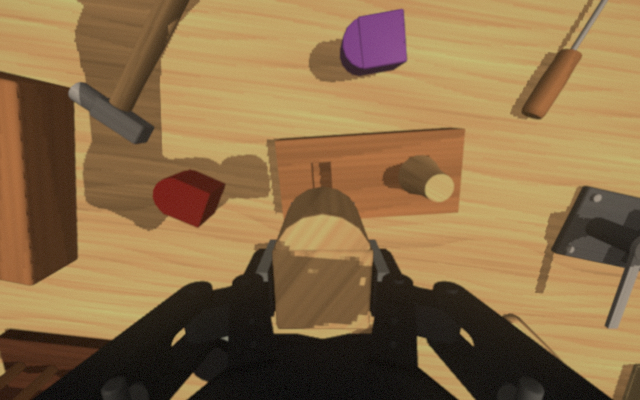

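```bash
python3 -m handwheel '-1 -2 -8 39 0 0 0;-1 -2 -8 39 0 0 0;-1 -2 -8 39 0 0 0;-1 -2 -8 39 0 0 0;-1 -2 -8 39 0 0 0;-1 -2 -8 39 0 0 0'
python3 - <<'E'
from h import *
plan(564.3,210.7,220,85.5)
E
```

```text
clock: 16.05
eef_pos: [546.1, -27.4, 229.7]
tool_rot: [1.813, 1.558, -2.783]
force: [0.2, 0.4, -0.6]
width: 43.5
t16.05 pos [546.1 -27.4 229.7] jaw 96.7 tilt 0.72 q [ 0.05  0.5  -0.08  1.81  0.06  0.85  1.63] F [ 0.2  0.4 -0.6] T [ 0.06 -0.13  0.03] w 43.5
  shift [  8.4 -45.9 234.4] turn [ 0.195 -0.004 -0.012]
```

```bash
python3 -m handwheel '-1 -1 -8 39 0.04 0 -0.002;-1 -1 -8 39 0.04 0 -0.002;-1 -1 -7 39 0.04 0 -0.002;-1 0 -5 39 0.04 0 -0.002;-1 0 -4 35 0.02 0 0;-1 0 -2 20 0 0 0;-1 0 0 0 0 0 0'
python3 - <<'E'
from h import *
plan(564.3,210.7,190,85.5)
E
```

```text
clock: 16.75
eef_pos: [566.5, 200.9, 221.1]
tool_rot: [1.818, 1.55, -2.954]
force: [0.1, 0.6, -2.1]
width: 43.3
t16.75 pos [566.5 200.9 221.1] jaw 86.6 tilt 1.22 q [-0.36  0.59 -0.04  1.66  0.02  0.92  1.1 ] F [ 0.1  0.6 -2.1] T [-0.03 -0.   -0.  ] w 43.3
  shift [31.1  2.2  9.8] turn [ 0.018 -0.005 -0.021]
```

```bash
python3 -m handwheel '-1 11 2 9.8 0.018 -0.005 -0.021;-1 15 0 0 0 0 0;-1 0 0 0 0 0 0'
python3 - <<'E'
from h import *
s,p,M=st()
plan(564.3,210.7,140,85.5)
c=camera_params('wrist');im=get_image('wrist');cv2.imwrite('pics/w9.png',im)
import pickle;pickle.dump((c,p,M),open('w9.pkl','wb'))
s=get_image('scene');cv2.imwrite('pics/s9.png',s)
crop(cv2.convertScaleAbs(s,alpha=1.6),360,120,500,245,5,'pics/s9c.png')
E
```

```text
clock: 17.05
eef_pos: [562.5, 208.0, 190.9]
tool_rot: [2.463, 1.564, -2.328]
force: [-1.0, -1.3, -1.3]
width: 43.6
t17.05 pos [562.5 208.  190.9] jaw 85.5 tilt 0.4 q [-0.38  0.61 -0.03  1.71  0.03  0.83  1.07] F [-1.  -1.3 -1.3] T [-0.01 -0.   -0.02] w 43.6
  shift [50.9 -1.8  3.1] turn [-0.    -0.005 -0.004]
```

View pics/w9.png

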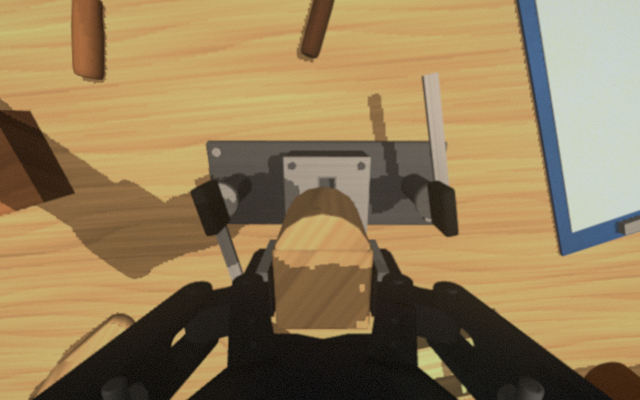

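View pics/s9c.png

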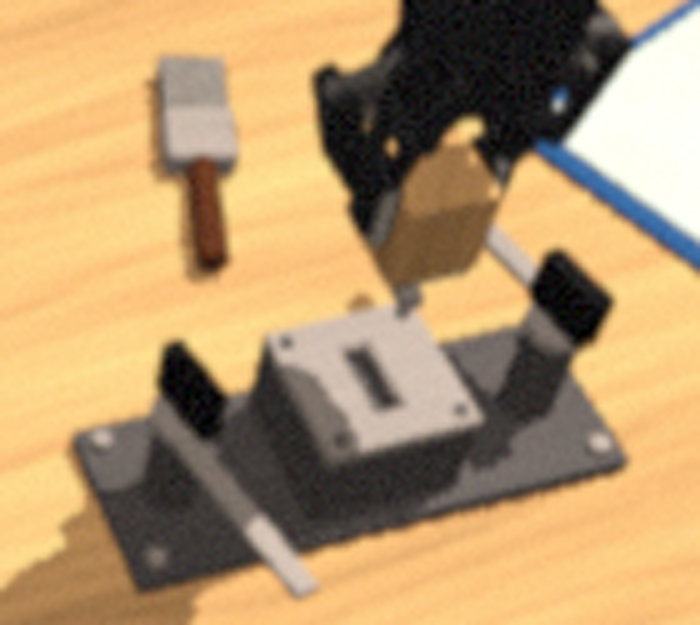

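```bash
python3 -m handwheel '-1 15 -2 3 0 -0.005 -0.004;-1 15 0 0 0 0 0;-1 0 0 0 0 0 0'
python3 - <<'E'
from h import *
plan(564.3,210.7,130,85.5)
E
```

```text
clock: 17.45
eef_pos: [568.3, 209.4, 164.5]
tool_rot: [-1.179, 1.564, 0.309]
force: [-0.7, 0.1, -1.1]
width: 43.6
t17.45 pos [568.3 209.4 164.5] jaw 85.3 tilt 0.42 q [-0.38  0.65 -0.03  1.73  0.03  0.76  1.06] F [-0.7  0.1 -1.1] T [-0.05  0.05  0.03] w 43.6
  shift [34.5  4.3  0.9] turn [-0.004  0.003  0.007]
```

```bash
python3 -m handwheel '-1 10 4.3 1 -0.004 0.003 0.007;-1 10 0.5 0 0 0 0;-1 10 0.5 0 0 0 0;-1 0 0 0 0 0 0'
python3 - <<'E'
from h import *
plan(564.3,210.7,130,85.5)
E
```

```text
clock: 17.85
eef_pos: [564.4, 210.0, 134.6]
tool_rot: [-1.33, 1.568, 0.161]
force: [0.4, -0.8, -2.4]
width: 43.4
t17.85 pos [564.4 210.  134.6] jaw 85.4 tilt 0.13 q [-0.38  0.69 -0.03  1.75  0.03  0.7   1.06] F [ 0.4 -0.8 -2.4] T [-0.06 -0.02 -0.  ] w 43.4
  shift [4.6 0.1 0.7] turn [-0.002  0.001  0.002]
```

```bash
python3 - <<'E'
from h import *
s,p,M=st()
c=camera_params('wrist');im=get_image('wrist')
import pickle;pickle.dump((c,p,M),open('w10.pkl','wb'))
s=get_image('scene');cv2.imwrite('pics/s10.png',s);cv2.imwrite('pics/w10.png',im)
crop(cv2.convertScaleAbs(s,alpha=1.8),395,165,465,230,10,'pics/s10c.png')
crop(cv2.convertScaleAbs(im,alpha=1.5),200,100,460,350,3,'pics/w10c.png')
foot=p+M@np.array([51.7,1.3,0]);yaw=np.radians(-4.5)
for dx in (-17.5,17.5):
  for dy in (-5,5):
    q=M@np.array([51.7-0,1.3-dx,dy]);print('foot corner pix scene crop',((w2pix('scene',p+q)-[395,165])*10).round())
for dx in(-20,20):
  for dy in(-7,7):
    q=np.array([562.9+dx*np.cos(yaw)-dy*np.sin(yaw),210.8+dx*np.sin(yaw)+dy*np.cos(yaw),70]);print('slot',((w2pix('scene',q)-[395,165])*10).round())
E
```

```text
foot corner pix scene crop [340. 220.]
foot corner pix scene crop [377. 211.]
foot corner pix scene crop [401. 327.]
foot corner pix scene crop [439. 317.]
slot [320. 245.]
slot [371. 232.]
slot [389. 367.]
slot [442. 354.]
```

View pics/s10c.png

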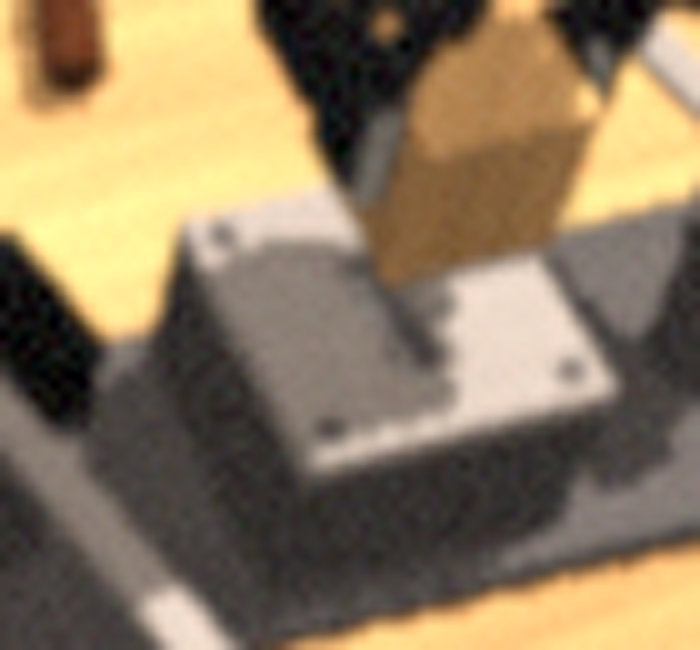

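View pics/w10c.png

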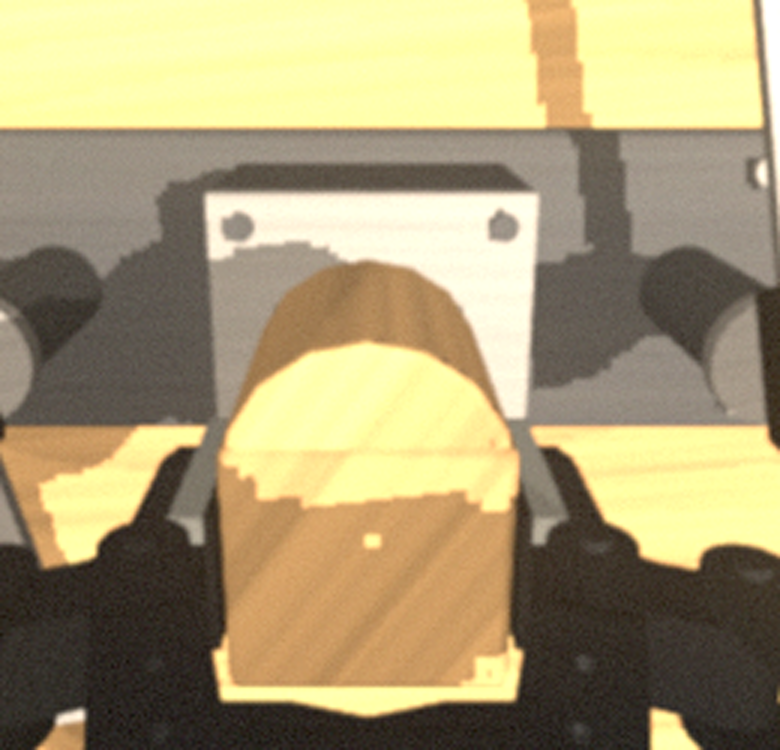

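```bash
python3 - <<'E'
from h import *
import pickle;c,p,M=pickle.load(open('w10.pkl','rb'))
g=lambda a,b,z:pix2w(c,200+a/3,100+b/3,z)
top=p[2]+27.3
a,b=g(237,227,70),g(503,226,70);print((a+b)/2,np.linalg.norm(a-b));d=(a-b)/np.linalg.norm(a-b);print('jack dir',np.degrees(np.arctan2(d[1],d[0])))
n=np.array([-d[1],d[0],0]);n=n if n[0]>0 else -n;print('mouth',(a+b)/2+32*n)
ap=g(371,342,top);f=g(371,686,top);print('apex',ap,'flat',f,'tool',M.T@(ap-p),M.T@(f-p),'sides',M.T@(g(219,455,top)-p),M.T@(g(519,455,top)-p))
print('foot est',p+M@np.array([51.7,1.3,.6]))
E
```

```text
[531.87382156 214.01263955  70.        ] 64.63960136081694
jack dir -94.39491026033657
mouth [563.77972759 211.56046493  70.        ]
apex [528.83064261 214.01461336 161.91360574] flat [585.79278717 209.50916383 161.91360574] tool [-27.38017301  35.68878607   1.18125426] [-27.25083518 -21.45106212   1.25877485] sides [-27.35357261  18.61646931 -20.45365091] [-27.32977213  18.6033095   22.29432734]
foot est [563.24383264 210.70663964  82.91113812]
```

```bash
python3 -m handwheel '-1 6 0.1 0.4 0 0.001 0.002;-1 6 0.2 0 0 0 0;-1 0 0 0 0 0 0'
python3 - <<'E'
from h import *
plan(564.5,210.7,122,85.5)
E
```

```text
clock: 18.25
eef_pos: [565.9, 211.2, 123.8]
tool_rot: [-1.232, 1.566, 0.258]
force: [-0.7, -0.4, -2.5]
width: 43.5
t18.25 pos [565.9 211.2 123.8] jaw 85.4 tilt 0.25 q [-0.39  0.7  -0.03  1.76  0.03  0.68  1.06] F [-0.7 -0.4 -2.5] T [ 0.04  0.06 -0.  ] w 43.5
  shift [ 1.8  1.4 -0.6] turn [-0.002  0.001  0.004]
```

```bash
python3 -m handwheel '-1 3 2 -0.2 0 0.001 0.004;-1 3 0.5 0 0 0 0;-1 3 0.5 0 0 0 0;-1 0 0 0 0 0 0'
python3 - <<'E'
from h import *
plan(564.5,210.9,112,85.5)
E
```

```text
clock: 18.65
eef_pos: [562.9, 211.4, 114.1]
tool_rot: [-0.488, 1.57, 1.002]
force: [0.7, -0.5, -2.7]
width: 43.2
t18.65 pos [562.9 211.4 114.1] jaw 85.4 tilt 0.04 q [-0.39  0.72 -0.03  1.77  0.03  0.66  1.06] F [ 0.7 -0.5 -2.7] T [ 0.03 -0.    0.  ] w 43.2
  shift [ 2.1 -1.6 -0.4] turn [-0.002  0.001  0.   ]
```

```bash
python3 -m handwheel '-1 3 -1 -0.3 0 0 0;-1 3 0 0 0 0 0;-1 3 0 0 0 0 0;-1 0 0 0 0 0 0'
python3 - <<'E'
from h import *
plan(564.5,210.9,102,85.5)
E
```

```text
clock: 19.05
eef_pos: [564.4, 211.1, 105.8]
tool_rot: [-0.901, 1.569, 0.589]
force: [-1.5, 0.1, 5.8]
width: 43.4
t19.05 pos [564.4 211.1 105.8] jaw 85.4 tilt 0.09 q [-0.39  0.73 -0.03  1.77  0.03  0.64  1.06] F [-1.5  0.1  5.8] T [-0.18  0.34  0.04] w 43.4
  shift [ 3.8 -0.1 -0.2] turn [-0.002  0.001  0.001]
```

```bash
python3 -m handwheel '-1 3 0 0 0 0 0;-1 2.5 0 0 0 0 0;-1 0.5 0 0 0 0 0'
python3 - <<'E'
from h import *
plan(564.5,210.9,102,85.5)
s=get_image('scene');cv2.imwrite('pics/s11.png',s)
crop(cv2.convertScaleAbs(s,alpha=1.8),385,140,475,230,6.6,'pics/s11c.png')
E
```

```text
clock: 19.35
eef_pos: [564.4, 211.1, 101.9]
tool_rot: [-0.989, 1.569, 0.502]
force: [-1.2, -0.7, 7.9]
width: 42.8
t19.35 pos [564.4 211.1 101.9] jaw 85.4 tilt 0.12 q [-0.39  0.73 -0.03  1.77  0.03  0.63  1.06] F [-1.2 -0.7  7.9] T [-0.21  0.56  0.02] w 42.8
  shift [-0.1 -0.1 -0.2] turn [-0.002  0.001  0.002]
```

View pics/s11c.png

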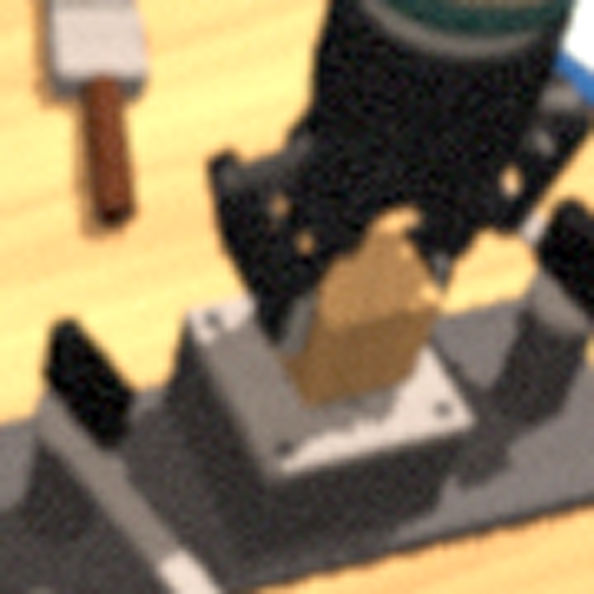

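```bash
python3 -m handwheel '-1 1 0 0 0 0 0;-1 0 0 0 0.15 0 0;-1 0 0 0 0.15 0 0;-1 0 0 0 0.15 0 0'
python3 - <<'E'
from h import *
plan(563.8,210.2,101.5,0)
E
```

```text
clock: 19.8
eef_pos: [564.9, 210.6, 104.6]
tool_rot: [-0.423, 1.567, 0.612]
force: [-3.0, -0.7, 6.4]
width: 43.2
t19.80 pos [564.9 210.6 104.6] jaw 59.3 tilt 0.22 q [-0.46  0.73  0.1   1.77 -0.11  0.64  0.73] F [-3.  -0.7  6.4] T [-0.31  0.61  0.1 ] w 43.2
  shift [ 3.1  0.7 -0.9] turn [ 1.034  0.004 -0.   ]
```

```bash
python3 -m handwheel '-1 3 0.3 -0.5 0.15 0.002 0;-1 2 0.2 -0.3 0.15 0.002 0;-1 1.5 0 0 0.15 0 0'
python3 - <<'E'
from h import *
plan(563.5,209.8,101.5,0)
E
```

```text
clock: 20.1
eef_pos: [564.6, 210.1, 101.2]
tool_rot: [-0.548, 1.568, 0.037]
force: [-3.3, -2.1, 8.9]
width: 43.4
t20.10 pos [564.6 210.1 101.2] jaw 33.5 tilt 0.14 q [-0.54  0.75  0.22  1.78 -0.25  0.64  0.41] F [-3.3 -2.1  8.9] T [-0.41  0.86  0.13] w 43.4
  shift [-0.3  0.3 -1.1] turn [0.585 0.002 0.001]
```

```bash
python3 -m handwheel '-1 0.8 0.2 -0.5 0.15 0.002 0;-1 0.8 0.2 -0.3 0.15 0 0;-1 0.8 0 0 0.15 0 0'
python3 - <<'E'
from h import *
plan(563.5,209.8,101.5,0)
E
```

```text
clock: 20.4
eef_pos: [564.0, 209.9, 101.8]
tool_rot: [-0.149, 1.569, -0.014]
force: [-3.8, -1.2, 8.1]
width: 43.1
t20.40 pos [564.  209.9 101.8] jaw 7.7 tilt 0.1 q [-0.62  0.76  0.35  1.78 -0.39  0.66  0.09] F [-3.8 -1.2  8.1] T [-0.38  0.89  0.18] w 43.1
  shift [ 0.3 -0.  -0.5] turn [0.135 0.002 0.   ]
```

```bash
python3 -m handwheel '-1 0.8 0 -0.3 0.1 0 0;-1 0.8 0 0 0.08 0 0'
python3 - <<'E'
from h import *
plan(563.5,209.8,101.5,0)
E
```

```text
clock: 20.6
eef_pos: [563.5, 209.9, 102.1]
tool_rot: [0.215, 1.569, 0.163]
force: [-2.1, -0.9, 7.8]
width: 43.2
t20.60 pos [563.5 209.9 102.1] jaw -3.0 tilt 0.11 q [-0.65  0.77  0.4   1.78 -0.45  0.68 -0.05] F [-2.1 -0.9  7.8] T [-0.19  0.89  0.23] w 43.2
  shift [ 0.6 -0.1 -0. ] turn [-0.053  0.002 -0.   ]
```

```bash
python3 -m handwheel '-1 1.2 0 0 0.05 0 0;-1 0.8 0 0 0.02 0 0'
python3 - <<'E'
from h import *
s,p,M=st()
plan(563.5,209.8,101.5,0)
c=camera_params('wrist');im=get_image('wrist');cv2.imwrite('pics/w12.png',im)
t=get_image('scene');crop(cv2.convertScaleAbs(t,alpha=1.8),385,140,475,230,6.6,'pics/s12c.png')
import pickle;pickle.dump((c,p,M),open('w12.pkl','wb'))
crop(cv2.convertScaleAbs(im,alpha=1.5),200,100,460,350,3,'pics/w12c.png')
plan(563.5,209.8,101.5,0)
E
```

```text
clock: 20.8
eef_pos: [563.3, 210.0, 101.8]
tool_rot: [0.016, 1.569, -0.105]
force: [-1.7, -0.9, 8.8]
width: 42.9
t20.80 pos [563.3 210.  101.8] jaw -6.9 tilt 0.12 q [-0.66  0.77  0.42  1.78 -0.47  0.68 -0.1 ] F [-1.7 -0.9  8.8] T [-0.33  0.65  0.84] w 42.9
  shift [ 0.3 -0.2  0.2] turn [-0.121  0.002  0.   ]
t20.90 pos [563.3 210.  101.9] jaw -6.9 tilt 0.12 q [-0.66  0.77  0.42  1.78 -0.47  0.68 -0.1 ] F [-1.6 -1.6  8.2] T [-0.39  0.63  0.77] w 43.2
  shift [ 0.4 -0.2  0.2] turn [-0.12   0.002  0.   ]
```

View pics/w12c.png

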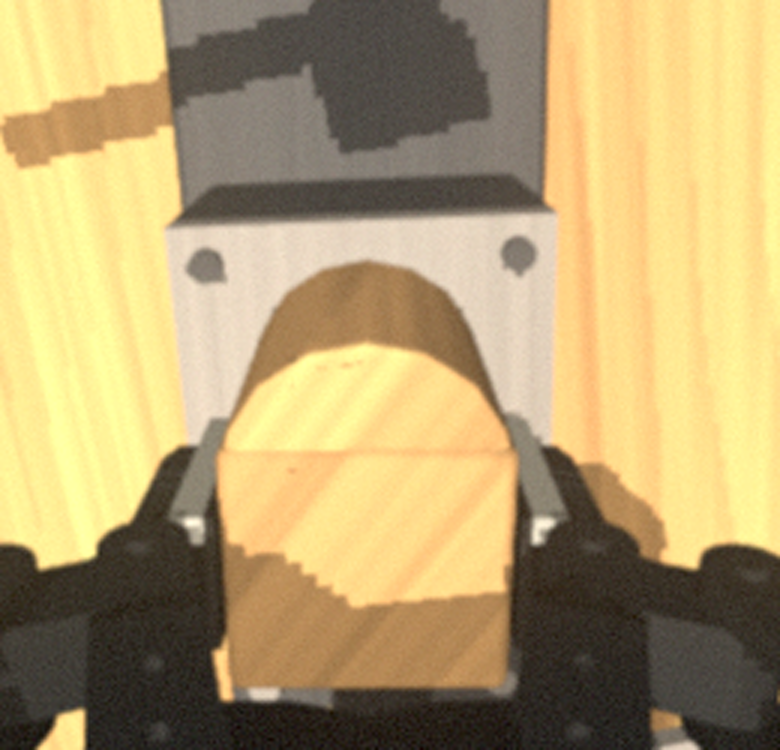

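View pics/s12c.png

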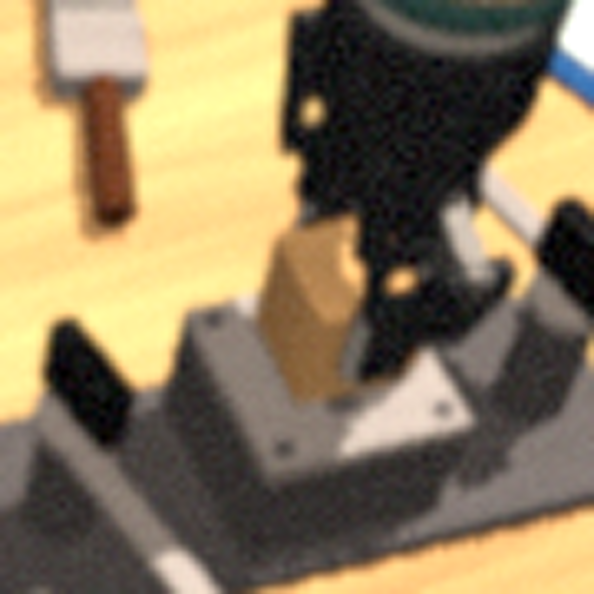

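```bash
python3 - <<'E'
from h import *
print(ctrl.finish_job()); plan(563.3,210,101.8,-6.9)
E
```

```text
the job is handed in; nothing more can be done
None
the job is handed in; nothing more can be done
```

I turned both clamp knobs to their stops, then took the wooden D form from the rack and lowered its foot through the slot. I pressed it against the spring, twisted it clockwise to its stop, and handed the job in at 20.9 s with the gripper still holding it.

My last checks, all measured from the pictures or the arm's readings:

- **Knobs:** in the pictures taken after turning, the tongues were swung by about 1.35 rad (+y side) and 1.36 rad (-y side). The moment rose sharply at each stop.
- **Press:** the spring force and the height put the seat about 7 to 8 mm down, with the foot about 20 mm below the plate top.
- **Twist:** the gripper turned about 1.6 rad. The moment jumped from 0.23 to 0.84 N m at the end, so the form is on its stop.
- **Pose:** the gripper is upright to within 0.2°. The form is about 2° from square across the slot and about 1 mm from the slot centre.
- **Grip:** the opening stayed at 43 mm and the form did not slip in the gripper. I did not measure the grip force.
- **Bystanders:** I touched none that I know of, but I took no final picture of the whole bench to confirm it.

My estimates of the slot centre and the form's position differed by 1 to 4 mm between pictures. I went by the close wrist pictures, and the foot entered the slot without resistance.

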